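Charge the ball feeder and hold its shutter half open

TASK

Use the scoop to take at least three of the five wooden balls out of the stock tray and tip them into the feeder's hopper while its shutter is shut, then set the scoop down upright on the bare worktop. After that take the shutter by its knobbed stem, slide it up against its spring to half of its travel (35 mm; never beyond 50 mm) so that at least three balls run down into the catch tray in front, and finish while still holding the shutter there: do not let it go.

Things in the scene. Friction and masses are not known exactly. Their poses are not given: they have to be found in the camera images.
- feeder: plywood ball feeder, fixed to the worktop, 270 mm long (x) x 126 mm wide (y) x 170 mm high; origin at the centre of its underside, x pointing to its back (the hopper end), z up. Its front (-x) faces roughly the robot. Hopper at the back: open-topped box, inside x 14 to 127 mm, y -55 to 55 mm, rim at z 170 mm; its smooth floor falls from z 108 mm at the back to the outlet at the front (about z 60 mm) and on as a chute into the catch tray
- hopper_mouth (a point): centre of the hopper's open top, in the plane of its rim (170 mm above the worktop); the opening is 113 mm (feeder x) x 110 mm (feeder y)
- hopper_inside (a point): point in the middle of the hopper's inside, behind the shutter, 85 mm above the worktop; every ball that lies at the bottom of the hopper has its centre within 70 mm of it
- catch_tray (a point): point in the middle of the catch tray, the low open box (walls 55 mm high) at the front of the feeder, 20 mm above the worktop; every ball that lies in the tray has its centre within 70 mm of it
- shutter (a joint): the aluminium plate that closes the hopper's outlet; slides straight up. 0 = shut (down on the floor), 0.070 m = fully raised; half travel = 0.035. A spring pulls it shut: about 4 N to start it, 9.5 N at half, 15 N at the top, and it snaps shut if let go
- shutter_grip (a point): where to grip the shutter: middle of the free part of its upright round steel stem (16 mm diameter), 210 mm above the worktop when shut; it rises with the shutter. A black round cap (32 mm diameter, 10 mm high) sits on the stem from 25 mm to 35 mm above this point; the rim of the hopper is 40 mm below it, just behind the stem. Pinch from above, a finger on either side of the stem (for instance along the feeder's y)
- stock_tray: grey tray fixed to the worktop, outside 280 mm (x) x 112 mm (y), walls 50 mm high; origin at the centre of its underside, x pointing away from the end with the ramp. Inside 100 mm wide, flat floor at z 8 mm from x = -89 mm to +134 mm; at the -x end, which faces roughly the robot, a 30 degree ramp rises from the floor at x = -89 mm to z 34 mm at x = -134 mm, the end wall. Balls pushed against the ramp ride up it and drop back over the scoop's lip
- scoop: loose aluminium scoop, 150 g; pan 80 mm long (x) x 84 mm wide (y), floor 2 mm thick, side walls 34 mm high at the back and 20 mm at the front, open at the lip; origin at the centre of the pan's underside, lip at -x (roughly towards the robot at the start), z up. A wooden upright grip stands at its back. It stands on the worktop at the start
- scoop_grip (a point): where to grip the scoop: on the upright wooden slab (36 mm along scoop x, 14 mm thick along scoop y, top 118 mm above the pan's underside), 92 mm above the pan's underside and 36 mm behind the scoop's origin. Close the fingers along the scoop's y
- scoop_lip (a point): middle of the scoop's front lip, at the underside, 40 mm in front of the scoop's origin. Balls roll out over the lip unless the pan is carried level or with the lip tilted a little up; lip 40 degrees down empties it. Scoop friction against the balls is low (about 0.35)
- ball_0_center (a point): a plain wooden ball, 26 mm diameter, 12 g; this point is its centre. At the start the five balls lie in the half of the stock tray nearer the ramp, where they may roll a little
- ball_1_center (a point): a plain wooden ball, 26 mm diameter, 12 g; this point is its centre. At the start the five balls lie in the half of the stock tray nearer the ramp, where they may roll a little
- ball_2_center (a point): a plain wooden ball, 26 mm diameter, 12 g; this point is its centre. At the start the five balls lie in the half of the stock tray nearer the ramp, where they may roll a little
- ball_3_center (a point): a plain wooden ball, 26 mm diameter, 12 g; this point is its centre. At the start the five balls lie in the half of the stock tray nearer the ramp, where they may roll a little
- ball_4_center (a point): a plain wooden ball, 26 mm diameter, 12 g; this point is its centre. At the start the five balls lie in the half of the stock tray nearer the ramp, where they may roll a little

How it is judged:
By the outcome, as a careful person would: the job done as asked, in the order asked, and still so for the second after the job is handed in, while the arm keeps its last pose, push and grip.
It also fails if it takes over 64 s, if anything falls off the work surface, if the arm or the gripper's body presses on something with over 40 N, if the wrist force passes 120 N, or if a joint passes its speed limit or range.

ROBOT

A 6-joint arm with a two-finger parallel gripper is mounted at the origin on the work surface; the furniture and walls round the work are solid. World frame = base frame: x ahead of the robot, y to its left, z up, the work surface at z = 0. Lengths are in m, angles in degrees, forces in N, time in s.
With the tool pointing down it reaches from about 0.3 to 0.95 m from the base axis. Payload 3.1 kg.
Tool frame: the origin (TCP) lies at the very end of the fingers, on their centre line; the grasp point (between the pads) lies 19 mm behind it; z points along the fingers, y is the line along which they close (so a half turn about z gives the same grasp; the last joint's range is limited). The gripper opens to 85 mm and grips with 20 to 120 N. Pads are 22 mm wide; open, the fingers measure 114 mm over their backs; the gripper's body (76 mm by 85 mm) begins 54 mm behind the grasp point. The pads swing forward as they close: fully open they stand 13 mm farther back than shut.
Start: joints at [-73.608, 17.653, 93.61, -0, 68.738, -3.994], TCP at [0.218, -0.586, 0.191] pointing down, gripper open.
Joint ranges: [-175.34, 175.34], [-45.06, 112.39], [2.9, 150.54], [-68.45, 248.45], [3.09, 151.38], [-168.51, 168.51]. Speed limits (degrees/s): [159.86, 159.86, 180, 180, 180, 180].

INTERFACE

Orientations are given as [roll, pitch, yaw] about the fixed x, y, z axes, in that order (R = Rz(yaw) Ry(pitch) Rx(roll)).
In Python, from plant import ctrl, optics, job_done gives the robot as it stands.
- The arm moves only by the tool arm_command, never from a script. Its argument "plan" is a list of rows, each an object with "fingers": the opening, from -1 (shut) to 1 (fully open); "delta_pos": the shift along the world's x, y, z in cm, a list of three; "rotation": the turn, a rotation vector about the world's x, y, z in degrees, a list of three. In form: [{"fingers": fingers, "delta_pos": [tx, ty, tz], "rotation": [rx, ry, rz]}, ...]. A call has exactly 5 rows; each row shifts and turns the commanded pose from where the row before left it; what a row does not reach is not made up. A row lasts 1/8 s, in which the tool goes at most 62.5 mm and 10.7 degrees, less where a joint would pass 70% of its speed; a pose out of reach is approached as far as the arm can. A call is refused whole if a number of a shift passes 6.25 or a number of a turn 10.7, either way. A call with a gripper value outside its range is refused whole. The fingers move at their own pace and stop on an object; the grip force is fixed at half the most. Time passes only in rows, so rows that do not move let the fingers close, or fill a call up. It gives the time, the measured TCP pose, the force, the opening and the grip force at its end, in the units of the state.
- ctrl.state(): the state, without advancing time (a new reading comes with each control period).
- optics.read_camera(name): name is "scene" or "top" or "wrist"; returns the picture (400x640x3 uint8, red, green, blue); there is no depth.
- optics.calibration(name): a dict with "mtx" (3x3 intrinsics, pixels), "origin" and "orientation" of the camera in the world. Camera axes: x right, y up, looking along -z (the intrinsics and any distortion apply to the point x, -y, -z); pixel columns grow to the right and rows downward; lengths in m; the calibration is good to about 2 mm. A picture is of the moment at which its call begins: read the wrist's pose just before it. calibration takes no time and is no camera call; for the wrist camera it gives the pose at the moment of the call.
- job_done(): hands the job in; it is judged then, once.
The state is a dict: "time": time; "joint_positions": joint angles; "joint_vel": joint speeds; "joint_torque": joint torques, N m; "eef_pos": TCP position; "orientation": TCP orientation; "force": force on the tool from outside, world axes, zero at the start; "moment": the same for the moment, N m; "opening": opening from 0.0 (shut) to 1.0 (fully open); "grasp_force": force on a finger pad.
Only numpy, scipy, OpenCV 4.12 (cv2) and the standard library are available. Lean on these libraries where they do the work, as an engineer would, in place of code of your own. Each camera call takes 0.05 s, during which the arm holds its last target. There are 200 camera calls.

## Working session

There is one attempt and no reset: what is moved stays moved. The work goes in short steps, Python scripts to look and compute and a tool call to move; the robot and the scene stay as the last step left them, time stands still between calls to the robot, and variables do not carry over. Pictures are saved under pics/ and viewed, at most 10 in all, crops included, and the job is handed in when it is done.

Besides the shell and the picture viewer there is one more tool, called after ">>>" as name(argument=value, ...), one argument or row to a line, values as JSON. arm_command: Moves the arm, as the interface text tells. Its arguments: {"type":"object","properties":{"plan":{"type":"array"}},"required":["plan"]}

```bash
mkdir -p pics; python3 - <<'E'
from plant import ctrl, optics
import cv2
print(ctrl.state())
for n in("scene","top"):
    im=optics.read_camera(n); cv2.imwrite(f"pics/{n}0.png",im[...,::-1]); c=optics.calibration(n); print(n,c)
E
```

```text
{'time': 0.0, 'joint_positions': array([-7.36087797e+01,  1.77050715e+01,  9.36910668e+01,  5.23042916e-05,
        6.87386599e+01, -3.99596171e+00]), 'joint_vel': array([ 0.01088405,  0.09131542, -0.01931489, -0.03919494, -0.01577601,
       -0.014516  ]), 'joint_torque': array([-2.71137651e-04, -4.15261459e+01, -2.76664889e+01, -1.38848845e-04,
        1.02566511e-02, -4.15954162e-06]), 'eef_pos': array([ 0.21741102, -0.5849673 ,  0.19002819]), 'orientation': array([-1.79865533e+02, -9.44214369e-03,  2.03871519e+01]), 'force': array([-0.79707211,  1.22541861, -0.38710244]), 'moment': array([ 0.01469557, -0.02357457,  0.01170243]), 'grasp_force': 0.0, 'opening': 0.9999683165807705}
scene {'mtx': array([[481.37708378,   0.        , 313.31694555],
       [  0.        , 481.37708378, 205.1102555 ],
       [  0.        ,   0.        ,   1.        ]]), 'origin': array([-0.43926357,  0.53393847,  0.84363738]), 'orientation': array([  55.83701026,   -0.83162886, -118.19664432])}
top {'mtx': array([[473.83140194,   0.        , 317.5553215 ],
       [  0.        , 473.83140194, 200.99869182],
       [  0.        ,   0.        ,   1.        ]]), 'origin': array([ 0.41222959, -0.0105509 ,  1.13850543]), 'orientation': array([  4.4973849 ,   1.40288259, -88.58252695])}
```

View pics/top0.png

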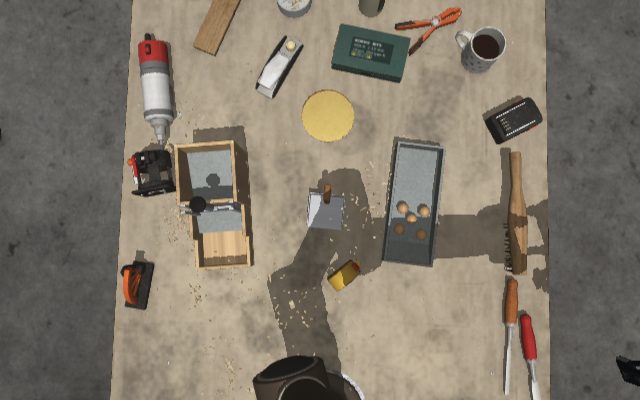

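View pics/scene0.png

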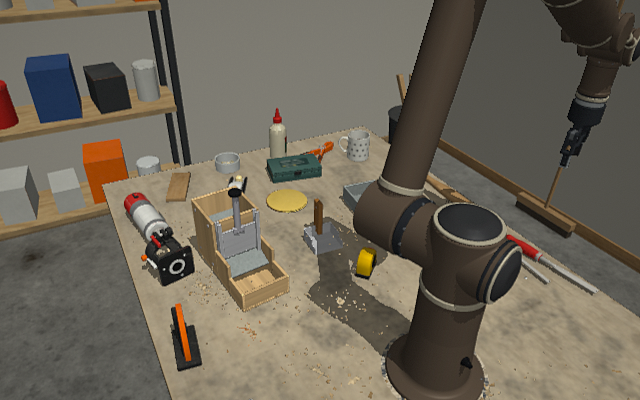

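The top view shows the feeder at left (columns 176–254, rows 140–270), with its black cap near (198,205). The scoop is at about (325,210) with its grip slab at (327,190). The stock tray is at columns 383–443, with its five balls near (412,215). I'll enlarge this part to get corner pixels.

```bash
cat > h.py <<'E'
import numpy as np, cv2
from scipy.spatial.transform import Rotation as R
from plant import ctrl, optics
def ray(c,u,v):
    m=c['mtx']; d=np.array([(u-m[0,2])/m[0,0],-(v-m[1,2])/m[1,1],-1.])
    return np.array(c['origin']),R.from_euler('xyz',c['orientation'],degrees=True).apply(d)
def onz(c,u,v,z):
    o,d=ray(c,u,v); return o+d*(z-o[2])/d[2]
def proj(c,p):
    q=R.from_euler('xyz',c['orientation'],degrees=True).inv().apply(np.array(p)-c['origin']); m=c['mtx']
    return np.array([m[0,0]*q[...,0]/-q[...,2]+m[0,2], m[1,1]*-q[...,1]/-q[...,2]+m[1,2]]).T
def tri(a,b):
    (o1,d1),(o2,d2)=a,b; d1=d1/np.linalg.norm(d1); d2=d2/np.linalg.norm(d2)
    s=np.linalg.lstsq(np.c_[d1,-d2],o2-o1,rcond=None)[0]
    p,q=o1+s[0]*d1,o2+s[1]*d2; return (p+q)/2,np.linalg.norm(p-q)
E
python3 - <<'E'
import cv2
im=cv2.imread('pics/top0.png')[130:280,170:450]
im=cv2.resize(im,(784,420),interpolation=cv2.INTER_CUBIC)
for i in range(0,280,20): cv2.putText(im,str(170+i),(int(i*2.8),10),0,.3,(0,0,255)); cv2.line(im,(int(i*2.8),12),(int(i*2.8),18),(0,0,255))
for i in range(10,150,20): cv2.putText(im,str(130+i),(0,int(i*2.8)),0,.3,(0,0,255))
cv2.imwrite('pics/top0z.png',im)
E
```

```text
(no output)
```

View pics/top0z.png

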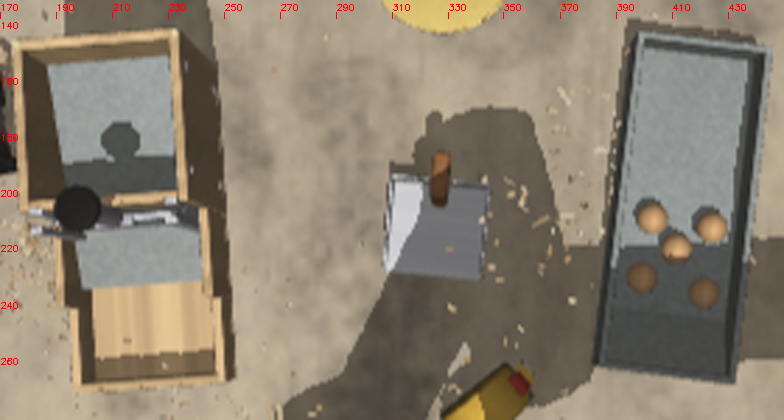

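```bash
python3 - <<'E'
from h import *
c=optics.calibration('top')
P=lambda X,Y,z: onz(c,170+X/2.8-.3,130+Y/2.8-.3,z)
def show(n,L,z):
    print(n,[P(*q,z)[:2].round(4).tolist() for q in L])
T=[P(*q,.05) for q in[(640,34),(770,48),(733,382),(596,364)]]
print('tray c',np.mean(T,0),[np.linalg.norm(T[i]-T[(i+1)%4]) for i in range(4)],[np.degrees(np.arctan2(*(T[a]-T[b])[[1,0]])) for a,b in((0,3),(1,2))])
H=[P(13,45,.17),P(180,30,.17)]; F=[P(78,386,.055),P(233,380,.055)]
print('feeder back',H,np.linalg.norm(H[0]-H[1]),'front',F,np.linalg.norm(F[0]-F[1]),'len',np.linalg.norm(sum(H)/2-sum(F)/2-[0,0,.115]), np.degrees(np.arctan2(*((sum(H)-sum(F))[[1,0]]))),'ctr',sum(H)/4+sum(F)/4)
print('cap',P(77,208,.245))
show('scoop lip',[(385,270),(480,279)],.01); show('scoop back',[(391,174),(488,184)],.034); show('slabtop',[(442,152),(438,207),(441,180)],.118)
show('balls',[(652,219),(711,228),(677,247),(642,278),(703,292)],.021)
E
```

```text
tray c [ 0.49749544 -0.20367746  0.05      ] [np.float64(0.10740106519308758), np.float64(0.2758554787339295), np.float64(0.11136547183794934), np.float64(0.2742655727729719)] [np.float64(-6.805598703895514), np.float64(-5.974922351238001)]
feeder back [array([0.59650349, 0.31658799, 0.17      ]), array([0.61027105, 0.1920772 , 0.17      ])] 0.12526964228526088 front [array([0.33814069, 0.28833071, 0.055     ]), array([0.34630825, 0.16168414, 0.055     ])] 0.12690966713542037 len 0.2628040605104415 6.406731464491772 ctr [0.47280587 0.23967001 0.1125    ]
cap [0.47104064 0.24197087 0.245     ]
scoop lip [[0.4397, 0.0424], [0.4341, -0.0384]]
scoop back [[0.5195, 0.0384], [0.5129, -0.0428]]
slabtop [[0.5293, -0.0043], [0.4866, -0.0022], [0.5076, -0.0041]]
balls [[0.4877, -0.1815], [0.4813, -0.2308], [0.4646, -0.2026], [0.438, -0.1737], [0.4275, -0.2246]]
```

>>> arm_command(
  plan=[
    {"fingers": 1, "delta_pos": [2.6, 5.4, 0], "rotation": [0, 0, -2.4]},
    {"fingers": 1, "delta_pos": [2.6, 5.4, 0], "rotation": [0, 0, -2.4]},
    {"fingers": 1, "delta_pos": [2.6, 5.4, 0], "rotation": [0, 0, -2.4]},
    {"fingers": 1, "delta_pos": [2.6, 5.4, 0], "rotation": [0, 0, -2.4]},
    {"fingers": 1, "delta_pos": [2.6, 5.4, 0], "rotation": [0, 0, -2.4]},
  ],
)

```text
time: 0.72
eef_pos: [0.348, -0.3139, 0.1909]
orientation: [-180.0, -0.0, 8.3]
force: [1.0, -0.3, -0.6]
opening: 0.999
grasp_force: 0.0
```

>>> arm_command(
  plan=[
    {"fingers": 1, "delta_pos": [2.6, 5.4, 0], "rotation": [0, 0, -2.4]},
    {"fingers": 1, "delta_pos": [2.6, 5.4, 0], "rotation": [0, 0, -2.4]},
    {"fingers": 1, "delta_pos": [2.6, 5.4, 0], "rotation": [0, 0, -2.4]},
    {"fingers": 1, "delta_pos": [2.6, 5.4, 0], "rotation": [0, 0, -2.4]},
    {"fingers": 1, "delta_pos": [2.6, 5.4, 0], "rotation": [0, 0, -2.4]},
  ],
)

```text
time: 1.35
eef_pos: [0.478, -0.044, 0.1911]
orientation: [180.0, -0.0, -3.7]
force: [0.4, -0.1, 0.3]
opening: 0.998
grasp_force: 0.0
```

>>> arm_command(
  plan=[
    {"fingers": 1, "delta_pos": [3.4, 4.2, 0], "rotation": [0, 0, -0.4]},
    {"fingers": 1, "delta_pos": [0, 0, 0], "rotation": [0, 0, 0]},
    {"fingers": 1, "delta_pos": [0, 0, 0], "rotation": [0, 0, 0]},
    {"fingers": 1, "delta_pos": [0, 0, 0], "rotation": [0, 0, 0]},
    {"fingers": 1, "delta_pos": [0, 0, 0], "rotation": [0, 0, 0]},
  ],
)

```text
time: 1.98
eef_pos: [0.5111, -0.005, 0.1913]
orientation: [180.0, 0.0, -4.1]
force: [0.9, -0.1, 0.5]
opening: 1.001
grasp_force: 0.0
```

```bash
python3 - <<'E'
from h import *
c=optics.calibration('wrist'); im=optics.read_camera('wrist'); s=ctrl.state()
print(c,s['joint_positions'],s['eef_pos'],s['orientation'])
g=[(.5115,-.0025,.118)]
for p in g: print(proj(c,p))
im=np.ascontiguousarray(im[...,::-1]); cv2.imwrite('pics/w1.png',im)
t=optics.read_camera('top'); cv2.imwrite('pics/t1.png',t[...,::-1])
E
```

```text
{'mtx': array([[298.54653369,   0.        , 325.15553128],
       [  0.        , 298.54653369, 201.87019822],
       [  0.        ,   0.        ,   1.        ]]), 'origin': array([ 0.57781031, -0.00923514,  0.37350734]), 'orientation': array([-1.55206566e+01,  3.82681630e-02, -9.41330233e+01])} [-5.42798937e+00  5.04678232e+00  1.08734574e+02 -7.71826503e-03
  6.62189671e+01  8.86968810e+01] [ 0.51124442 -0.00492712  0.19132999] [ 1.79992946e+02  4.84589973e-04 -4.12175803e+00]
[323.15650597 197.14732565]
```

View pics/w1.png

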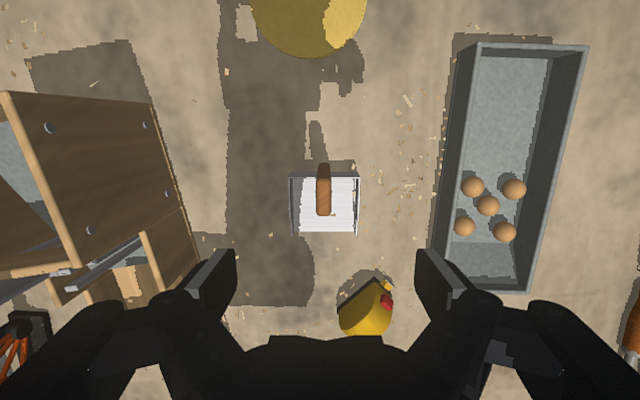

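The wrist view shows the slab top centred at about (323,196), and I predicted (323,197). The lip runs level from (292,234) to (359,235), so position and yaw are both right. I'll go down and grip.

>>> arm_command(
  plan=[
    {"fingers": 1, "delta_pos": [0, 0.25, -4], "rotation": [0, 0, 0]},
    {"fingers": 1, "delta_pos": [0, 0, -4], "rotation": [0, 0, 0]},
    {"fingers": 1, "delta_pos": [0, 0, -3.8], "rotation": [0, 0, 0]},
    {"fingers": 1, "delta_pos": [0, 0, 0], "rotation": [0, 0, 0]},
    {"fingers": -1, "delta_pos": [0, 0, 0], "rotation": [0, 0, 0]},
  ],
)

```text
time: 2.7
eef_pos: [0.5128, -0.0017, 0.0745]
orientation: [180.0, -0.1, -4.0]
force: [0.4, 0.6, 0.5]
opening: 0.816
grasp_force: 0.0
```

>>> arm_command(
  plan=[
    {"fingers": -1, "delta_pos": [0, 0, 0], "rotation": [0, 0, 0]},
    {"fingers": -1, "delta_pos": [0, 0, 0], "rotation": [0, 0, 0]},
    {"fingers": -1, "delta_pos": [0, 0, 0], "rotation": [0, 0, 0]},
    {"fingers": -1, "delta_pos": [0, 0, 0], "rotation": [0, 0, 0]},
    {"fingers": -1, "delta_pos": [0, 0, 0], "rotation": [0, 0, 0]},
  ],
)

```text
time: 3.32
eef_pos: [0.5126, -0.0017, 0.0741]
orientation: [180.0, -0.1, -4.0]
force: [-1.0, -2.2, 5.4]
opening: 0.13
grasp_force: 58.8
```

>>> arm_command(
  plan=[
    {"fingers": -1, "delta_pos": [0, 0, 2.5], "rotation": [0, 0, 0]},
    {"fingers": -1, "delta_pos": [0, 0, 4], "rotation": [0, 0, 0]},
    {"fingers": -1, "delta_pos": [0, 0, 3.5], "rotation": [0, 0, 0]},
    {"fingers": -1, "delta_pos": [1, -2.5, 0], "rotation": [0, 0, -0.8]},
    {"fingers": -1, "delta_pos": [1.5, -4, 0], "rotation": [0, 0, -0.8]},
  ],
)

```text
time: 3.95
eef_pos: [0.5362, -0.0656, 0.173]
orientation: [-179.9, 0.0, -5.5]
force: [1.1, -0.2, -1.1]
opening: 0.134
grasp_force: 58.9
```

>>> arm_command(
  plan=[
    {"fingers": -1, "delta_pos": [1.8, -4.8, 0], "rotation": [0, 0, -0.8]},
    {"fingers": -1, "delta_pos": [1.8, -4.8, 0], "rotation": [0, 0, 0]},
    {"fingers": -1, "delta_pos": [1.5, -3.5, 0], "rotation": [0, 0, 0]},
    {"fingers": -1, "delta_pos": [0.8, -1.7, 0], "rotation": [0, 0, 0]},
    {"fingers": -1, "delta_pos": [0, 0, 0], "rotation": [0, 0, 0]},
  ],
)

```text
time: 4.58
eef_pos: [0.5952, -0.2144, 0.1722]
orientation: [-179.9, 0.1, -6.5]
force: [0.1, 0.5, -1.2]
opening: 0.13
grasp_force: 58.9
```

```bash
python3 - <<'E'
from h import *
c=optics.calibration('wrist'); im=optics.read_camera('wrist'); s=ctrl.state()
print(s['joint_positions'],s['eef_pos'],s['orientation'],s['force'])
im=np.ascontiguousarray(im[...,::-1])
cv2.imwrite('pics/w2.png',cv2.resize(im,(800,500),interpolation=cv2.INTER_CUBIC))
E
```

```text
[-2.37045541e+01  1.95067909e+01  9.34513650e+01  6.36342057e-02
  6.72013093e+01  7.27085439e+01] [ 0.59485528 -0.21327183  0.17228032] [-1.79896652e+02  1.34854252e-01 -6.43771585e+00] [-0.25915352 -0.19278071 -0.58960623]
```

View pics/w2.png

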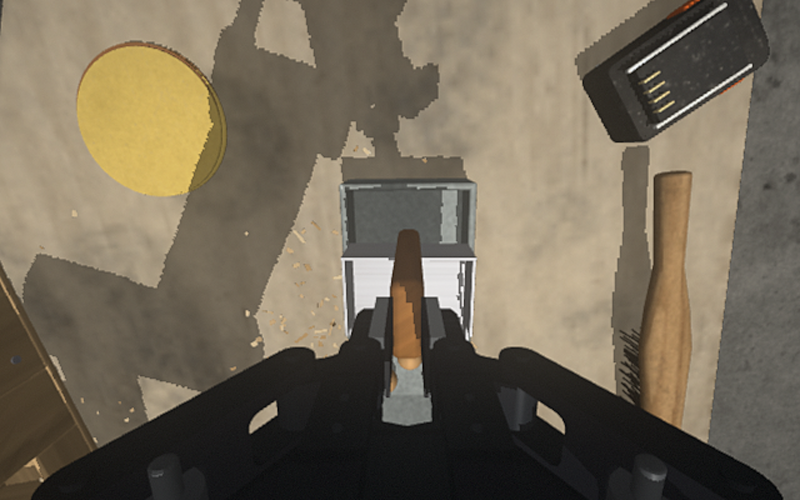

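The wrist view shows the tray's back rim spanning 341–477 (centre 409, row 181). The scoop's back wall spans 343–475 (centre 409), so the two are centred and parallel. I'll check the distance along the tray.

```bash
python3 - <<'E'
from h import *
c=optics.calibration('wrist'); f=.8
a=onz(c,341*f,182*f,.05);b=onz(c,477*f,182*f,.05)
d=onz(c,343*f,257*f,.132);e=onz(c,475*f,257*f,.132)
m=(a+b)/2; n=(d+e)/2; u=np.array([np.cos(np.radians(-6.4)),np.sin(np.radians(-6.4)),0])
print(a,b,np.linalg.norm(a-b),d,e,np.linalg.norm(d-e)); v=np.array([-u[1],u[0],0])
print('tray back',m,'centre',m-u*.14,'scoop back',n,'gap along',(m-n)@u,'lateral scoop-tray',(n-m)@v, ctrl.state()['eef_pos'])
E
```

```text
[ 0.64134814 -0.1644848   0.05      ] [ 0.62909469 -0.27321746  0.05      ] 0.10942092726809356 [ 0.60124863 -0.17351834  0.132     ] [ 0.59211308 -0.25498306  0.132     ] 0.08197536069324016
tray back [ 0.63522142 -0.21885113  0.05      ] centre [ 0.49609391 -0.20324548  0.05      ] scoop back [ 0.59668086 -0.2142507   0.132     ] gap along 0.038813176208260296 lateral scoop-tray 0.0002756794931148317 [ 0.59485528 -0.21327183  0.17228032]
```

>>> arm_command(
  plan=[
    {"fingers": -1, "delta_pos": [0, 0, -4], "rotation": [0, 0, 0]},
    {"fingers": -1, "delta_pos": [0, 0, -3], "rotation": [0, 0, 0]},
    {"fingers": -1, "delta_pos": [0, 0, -1.4], "rotation": [0, 0, 0]},
    {"fingers": -1, "delta_pos": [0, 0, -0.5], "rotation": [0, 0, 0]},
    {"fingers": -1, "delta_pos": [0, 0, 0], "rotation": [0, 0, 0]},
  ],
)

```text
time: 5.25
eef_pos: [0.5963, -0.2141, 0.0851]
orientation: [180.0, -0.1, -6.4]
force: [-0.2, 0.1, -1.1]
opening: 0.133
grasp_force: 58.9
```

>>> arm_command(
  plan=[
    {"fingers": -1, "delta_pos": [0, 0, -0.25], "rotation": [0, 0, 0]},
    {"fingers": -1, "delta_pos": [-1, 0.11, 0], "rotation": [0, 0, 0]},
    {"fingers": -1, "delta_pos": [-1.5, 0.17, 0], "rotation": [0, 0, 0]},
    {"fingers": -1, "delta_pos": [-1.5, 0.17, 0], "rotation": [0, 0, 0]},
    {"fingers": -1, "delta_pos": [-1.5, 0.17, 0], "rotation": [0, 0, 0]},
  ],
)

```text
time: 5.88
eef_pos: [0.5396, -0.2081, 0.0822]
orientation: [180.0, -0.0, -6.4]
force: [0.7, 0.1, 0.3]
opening: 0.134
grasp_force: 59.1
```

>>> arm_command(
  plan=[
    {"fingers": -1, "delta_pos": [-1, 0.11, 0], "rotation": [0, 0, 0]},
    {"fingers": -1, "delta_pos": [-1, 0.11, 0], "rotation": [0, 0, 0]},
    {"fingers": -1, "delta_pos": [-1, 0.11, 0], "rotation": [0, 0, 0]},
    {"fingers": -1, "delta_pos": [-1, 0.11, 0], "rotation": [0, 0, 0]},
    {"fingers": -1, "delta_pos": [-0.9, 0.1, 0], "rotation": [0, 0, 0]},
  ],
)

```text
time: 6.5
eef_pos: [0.4915, -0.2029, 0.082]
orientation: [180.0, -0.0, -6.4]
force: [1.9, -0.6, 1.5]
opening: 0.131
grasp_force: 59.3
```

```bash
python3 - <<'E'
from h import *
s=ctrl.state(); print(s['joint_positions'],s['eef_pos'],s['force'])
w=optics.read_camera('wrist')[...,::-1]; t=optics.read_camera('top')[160:280,360:460,::-1]
o=np.zeros((400,800,3),np.uint8); o[:,:466]=cv2.resize(w[100:400,145:495],(466,400)); o[:,467:800]=cv2.resize(t,(333,400),interpolation=2)
cv2.imwrite('pics/s3.png',o)
E
```

```text
[-2.71224977e+01  1.51748598e+01  1.10982046e+02  2.35086021e-03
  5.37936886e+01  6.92855403e+01] [ 0.49149355 -0.2028657   0.08201523] [ 1.91685355 -0.60571912  1.48267234]
```

View pics/s3.png

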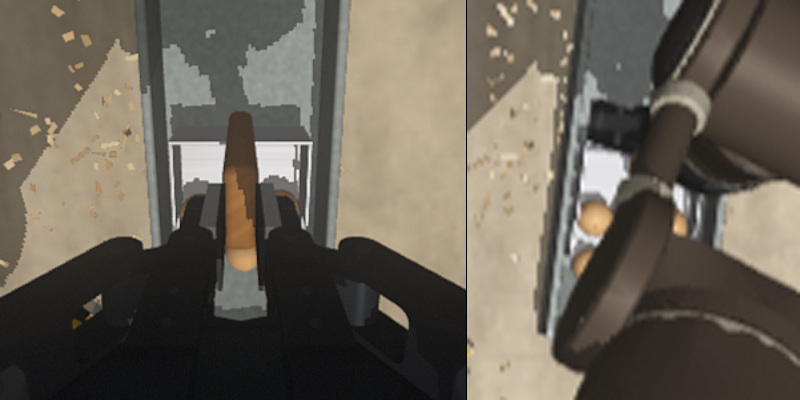

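The wrist part of the picture shows the scoop in the tray. In the top part, balls lie over the pan at (595,217) and (680,222), and one is near the lip at (585,262). I'll push the last few mm and tilt the lip up along the ramp.

>>> arm_command(
  plan=[
    {"fingers": -1, "delta_pos": [-0.7, 0.08, 0], "rotation": [0, 0, 0]},
    {"fingers": -1, "delta_pos": [0, 0, 0], "rotation": [0, 0, 0]},
    {"fingers": -1, "delta_pos": [0, 0, 0.2], "rotation": [0.45, 4, 0]},
    {"fingers": -1, "delta_pos": [0, 0, 0.2], "rotation": [0.45, 4, 0]},
    {"fingers": -1, "delta_pos": [0, 0, 0.2], "rotation": [0.45, 4, 0]},
  ],
)

```text
time: 7.22
eef_pos: [0.4836, -0.2015, 0.0868]
orientation: [-180.0, 12.3, -6.4]
force: [0.8, 0.1, -2.0]
opening: 0.135
grasp_force: 58.8
```

>>> arm_command(
  plan=[
    {"fingers": -1, "delta_pos": [0.3, -0.03, 1], "rotation": [0, 0, 0]},
    {"fingers": -1, "delta_pos": [0, 0, 2.5], "rotation": [0, 0, 0]},
    {"fingers": -1, "delta_pos": [0, 0, 3], "rotation": [0, 0, 0]},
    {"fingers": -1, "delta_pos": [0, 0, 3], "rotation": [0, 0, 0]},
    {"fingers": -1, "delta_pos": [0, 0, 3], "rotation": [0, 0, 0]},
  ],
)

```text
time: 7.85
eef_pos: [0.4868, -0.2019, 0.2135]
orientation: [-180.0, 12.1, -6.4]
force: [-0.4, -0.5, -1.9]
opening: 0.131
grasp_force: 58.8
```

>>> arm_command(
  plan=[
    {"fingers": -1, "delta_pos": [0, 3, 3], "rotation": [0, 0, 0]},
    {"fingers": -1, "delta_pos": [0, 4, 2], "rotation": [0, 0, 0]},
    {"fingers": -1, "delta_pos": [0, 4, 0], "rotation": [0, 0, 0]},
    {"fingers": -1, "delta_pos": [0, 3, 0], "rotation": [0, 0, 0]},
    {"fingers": -1, "delta_pos": [0, 0, 0], "rotation": [0, 0, 0]},
  ],
)

```text
time: 8.48
eef_pos: [0.4867, -0.0604, 0.2627]
orientation: [-180.0, 12.1, -6.2]
force: [0.3, -0.7, -2.2]
opening: 0.129
grasp_force: 58.9
```

```bash
python3 - <<'E'
from h import *
s=ctrl.state(); print(s['joint_positions'],s['eef_pos'],s['orientation'],s['force'])
w=optics.read_camera('scene')[...,::-1]; t=optics.read_camera('top')[130:280,240:460,::-1]
o=np.zeros((600,800,3),np.uint8); o[:300,:]=cv2.resize(w[110:260,220:620],(800,300),interpolation=2); o[300:,:440]=cv2.resize(t,(440,300),interpolation=2)
cv2.imwrite('pics/s4.png',o)
E
```

```text
[-11.4053821    8.02485761  97.88655946  -1.03965442  86.13105858
  85.00919845] [ 0.48669093 -0.06040389  0.26266333] [-179.95497688   12.08569392   -6.23024768] [ 0.31288326 -0.70478455 -2.23116815]
```

View pics/s4.png

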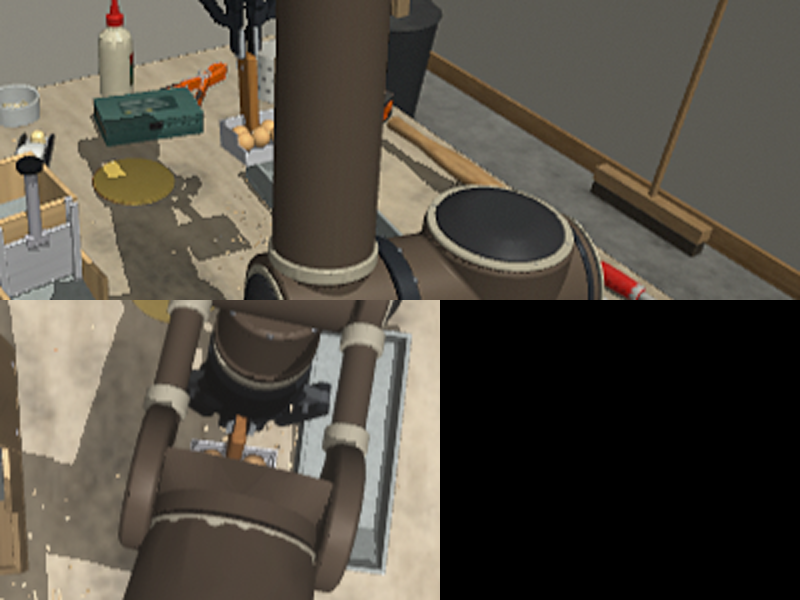

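The scene view shows the lifted scoop with at least three balls visible near (240,127), (262,133) and (271,128). The visible part of the tray is empty, and the extra weight suggests four or five balls. Next I'll fit the planar kinematics to check the pour pose against joint 5's range.

```bash
python3 - <<'E'
from h import *
from scipy.optimize import least_squares
D=[(17.7,93.69,68.74,.2174,-.585,.190),(5.05,108.73,66.22,.5112,-.0049,.1913),(19.51,93.45,67.2,.5949,-.2133,.1723),(15.17,110.98,53.79,.4915,-.2029,.0820),(8.02,97.89,86.13,.4867,-.0604,.2627)]
D=np.array(D); d=.0435
S=lambda a:np.sin(np.radians(a)); C=lambda a:np.cos(np.radians(a))
def fk(p,j2,j3,j5):
    a,h,L1,L2,L3=p; f=j2+j3+j5
    return a+L1*S(j2)+L2*S(j2+j3)+L3*S(f), h+L1*C(j2)+L2*C(j2+j3)+L3*C(f)
def res(p):
    r,z=fk(p,*D[:,:3].T); return np.r_[r-np.sqrt(D[:,3]**2+D[:,4]**2-d*d),z-D[:,5],1e-2*(p-[0,.3,.4,.45,.25])]
s=least_squares(res,[0,.3,.4,.45,.25]); p=s.x; print(p,s.fun.round(4))
lip=np.array([.5475,.2484,.185])
for th in(-30,-35,-40,-45,-50):
    yaw=20
    for _ in range(5):
        Rm=R.from_euler('zyx',[yaw,th,0],degrees=True)
        tcp=lip+Rm.apply([.076,0,.074])
        rr=np.hypot(*tcp[:2]); az=np.degrees(np.arctan2(tcp[1],tcp[0])); yaw=az-np.degrees(np.arcsin(d/rr))
    f=lambda q:np.array(fk(p,q[0],q[1],180+th-q[0]-q[1]))-[np.sqrt(rr**2-d*d),tcp[2]]
    q=least_squares(f,[5,110]); print(th,yaw,tcp.round(4),q.x.round(1),180+th-sum(q.x),np.abs(q.fun).max())
E
```

```text
[-0.01279077  0.2500689   0.48242239  0.52264236  0.32812425] [-0.0028 -0.0014 -0.0018  0.0059  0.0002  0.0009  0.0005  0.0005 -0.0028
  0.0009 -0.0001 -0.0005  0.0008  0.0007  0.0008]
-30 21.908975775776145 [0.5716 0.2768 0.2843] [ -1.7 109.9] 41.73742418099292 2.3521073977406104e-11
-35 22.248136384027596 [0.5627 0.2772 0.286 ] [ -5.  114.6] 35.32947062990145 2.5997488606321895e-09
-40 22.60115207972762 [0.5537 0.2776 0.2868] [ -8.  119.3] 28.72614365838939 2.832758627668852e-08
-45 22.965776618524952 [0.5447 0.2781 0.2868] [-10.7 123.9] 21.88102914193938 1.3909529639200002e-07
-50 23.33944413140906 [0.5357 0.2785 0.286 ] [-13.1 128.3] 14.734416625314594 4.333287352276116e-07
```

>>> arm_command(
  plan=[
    {"fingers": -1, "delta_pos": [0.7, 1.5, 1], "rotation": [0, 0, 1.75]},
    {"fingers": -1, "delta_pos": [1.14, 2.5, 1.5], "rotation": [0, 0, 1.75]},
    {"fingers": -1, "delta_pos": [1.14, 2.5, 1.5], "rotation": [0, 0, 1.75]},
    {"fingers": -1, "delta_pos": [1.14, 2.5, 1.5], "rotation": [0, 0, 1.75]},
    {"fingers": -1, "delta_pos": [1.14, 2.5, 1.4], "rotation": [0, 0, 1.75]},
  ],
)

```text
time: 9.2
eef_pos: [0.5413, 0.0537, 0.333]
orientation: [-180.0, 12.0, 2.4]
force: [0.6, 0.1, -2.8]
opening: 0.129
grasp_force: 58.9
```

>>> arm_command(
  plan=[
    {"fingers": -1, "delta_pos": [1.14, 2.5, 0], "rotation": [0, 0, 1.75]},
    {"fingers": -1, "delta_pos": [1.14, 2.5, 0], "rotation": [0, 0, 1.75]},
    {"fingers": -1, "delta_pos": [1.14, 2.5, 0], "rotation": [0, 0, 1.75]},
    {"fingers": -1, "delta_pos": [1.14, 2.5, 0], "rotation": [0, 0, 1.75]},
    {"fingers": -1, "delta_pos": [1.14, 2.5, 0], "rotation": [0, 0, 1.75]},
  ],
)

```text
time: 9.82
eef_pos: [0.5982, 0.1788, 0.3322]
orientation: [-180.0, 12.0, 11.2]
force: [-0.0, 0.5, -0.7]
opening: 0.134
grasp_force: 58.9
```

>>> arm_command(
  plan=[
    {"fingers": -1, "delta_pos": [1.14, 2.5, 0], "rotation": [0, 0, 1.75]},
    {"fingers": -1, "delta_pos": [1.14, 2.5, 0], "rotation": [0, 0, 1.75]},
    {"fingers": -1, "delta_pos": [1.14, 2.5, 0], "rotation": [0, 0, 1.75]},
    {"fingers": -1, "delta_pos": [0.7, 1.6, 0], "rotation": [0, 0, 1.75]},
    {"fingers": -1, "delta_pos": [0.4, 0.96, 0], "rotation": [0, 0, 1.75]},
  ],
)

```text
time: 10.45
eef_pos: [0.643, 0.2795, 0.3315]
orientation: [-180.0, 12.1, 20.0]
force: [0.5, -0.6, -2.8]
opening: 0.135
grasp_force: 58.9
```

```bash
python3 - <<'E'
from h import *
s=ctrl.state(); print(s['joint_positions'],s['eef_pos'],s['orientation'],s['force'])
Rm=R.from_euler('xyz',s['orientation'],degrees=True); 
lip=s['eef_pos']+Rm.apply([-.076,0,.074]); print('lip',lip)
w=optics.read_camera('scene')[...,::-1]; w2=optics.read_camera('wrist')[...,::-1]; t=optics.read_camera('top')[100:290,150:350,::-1]
o=np.zeros((600,800,3),np.uint8); o[:300,:400]=cv2.resize(w[110:310,140:407],(400,300),interpolation=2); o[:300,400:]=cv2.resize(w2,(400,300),interpolation=cv2.INTER_AREA); o[300:,:316]=cv2.resize(t,(316,300),interpolation=2)
cv2.imwrite('pics/s5.png',o)
E
```

```text
[1.99251719e+01 3.10856198e+01 5.99601157e+01 1.64055211e-02
 1.01034510e+02 8.99638074e+01] [0.64298469 0.27945335 0.33152139] [-179.97547978   12.08023191   19.96539524] [ 0.51709511 -0.55835972 -2.7509696 ]
lip [0.55856735 0.24881937 0.27506546]
```

View pics/s5.png

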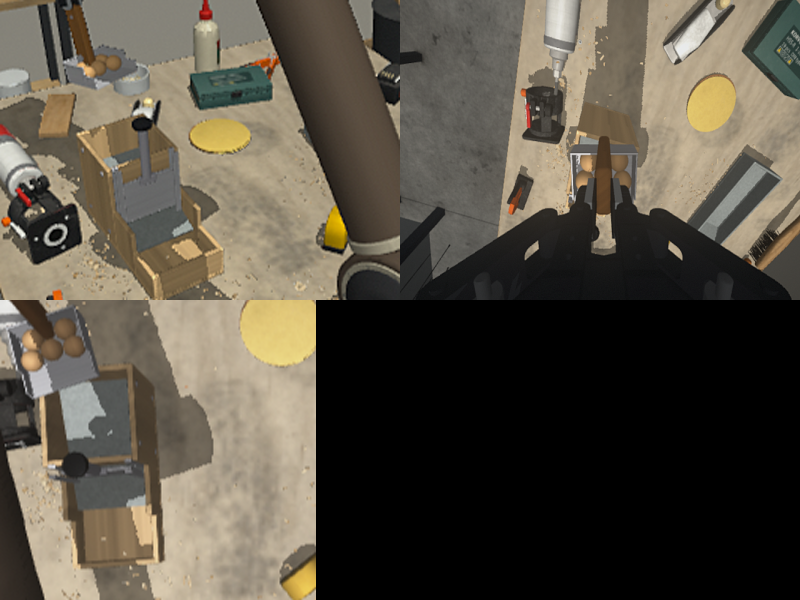

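The top part shows all five balls in the pan, and the lip is above the back of the hopper. I'll lower it and tip.

>>> arm_command(
  plan=[
    {"fingers": -1, "delta_pos": [-0.32, -0.12, -1.76], "rotation": [1.03, -2.82, 0]},
    {"fingers": -1, "delta_pos": [-0.32, -0.12, -1.76], "rotation": [1.03, -2.82, 0]},
    {"fingers": -1, "delta_pos": [-0.32, -0.12, -1.76], "rotation": [1.03, -2.82, 0]},
    {"fingers": -1, "delta_pos": [-0.32, -0.12, -1.76], "rotation": [1.03, -2.82, 0]},
    {"fingers": -1, "delta_pos": [0, 0, 0], "rotation": [0, 0, 0]},
  ],
)

```text
time: 11.22
eef_pos: [0.6269, 0.2716, 0.2598]
orientation: [-180.0, 0.4, 19.8]
force: [0.3, -0.8, -3.0]
opening: 0.135
grasp_force: 58.9
```

>>> arm_command(
  plan=[
    {"fingers": -1, "delta_pos": [-1.32, -0.48, 1.21], "rotation": [3.42, -9.4, 0]},
    {"fingers": -1, "delta_pos": [-1.49, -0.54, 0.94], "rotation": [3.42, -9.4, 0]},
    {"fingers": -1, "delta_pos": [-1.63, -0.59, 0.66], "rotation": [3.42, -9.4, 0]},
    {"fingers": -1, "delta_pos": [-1.71, -0.62, 0.34], "rotation": [3.42, -9.4, 0]},
    {"fingers": -1, "delta_pos": [-1.38, -0.5, 0.05], "rotation": [2.74, -7.52, 0]},
  ],
)

```text
time: 11.85
eef_pos: [0.5539, 0.2456, 0.2956]
orientation: [-179.8, -48.3, 19.7]
force: [0.3, 0.2, -1.8]
opening: 0.133
grasp_force: 59.2
```

>>> arm_command(
  plan=[
    {"fingers": -1, "delta_pos": [0, 0, 0], "rotation": [0, 0, 0]},
    {"fingers": -1, "delta_pos": [0, 0, 0], "rotation": [0, 0, 0]},
    {"fingers": -1, "delta_pos": [0, 0, 0], "rotation": [0, 0, 0]},
    {"fingers": -1, "delta_pos": [0, 0, 0], "rotation": [0, 0, 0]},
    {"fingers": -1, "delta_pos": [0, 0, 0], "rotation": [0, 0, 0]},
  ],
)

```text
time: 12.48
eef_pos: [0.5553, 0.2465, 0.294]
orientation: [-179.8, -48.0, 19.8]
force: [0.2, -0.2, -1.5]
opening: 0.132
grasp_force: 59.2
```

```bash
python3 - <<'E'
from h import *
s=ctrl.state(); print(s['joint_positions'],s['eef_pos'],s['orientation'],s['force'])
Rm=R.from_euler('xyz',s['orientation'],degrees=True); 
lip=s['eef_pos']+Rm.apply([-.076,0,.074]); print('lip',lip)
w=optics.read_camera('scene')[...,::-1]; w2=optics.read_camera('wrist')[...,::-1]; t=optics.read_camera('top')[100:290,150:350,::-1]
o=np.zeros((600,800,3),np.uint8); o[:300,:400]=cv2.resize(w[110:310,140:407],(400,300),interpolation=2); o[:300,400:]=cv2.resize(w2,(400,300),interpolation=cv2.INTER_AREA); o[300:,:316]=cv2.resize(t,(316,300),interpolation=2)
cv2.imwrite('pics/s6.png',o)
E
```

```text
[ 19.65450834 -15.20744495 129.02824473   0.96031168  18.22537428
  89.01957712] [0.55526566 0.24649657 0.29402499] [-179.77538364  -47.95652939   19.75646123] [ 0.22728256 -0.18410447 -1.51713069]
lip [0.55898669 0.24814128 0.18802759]
```

View pics/s6.png

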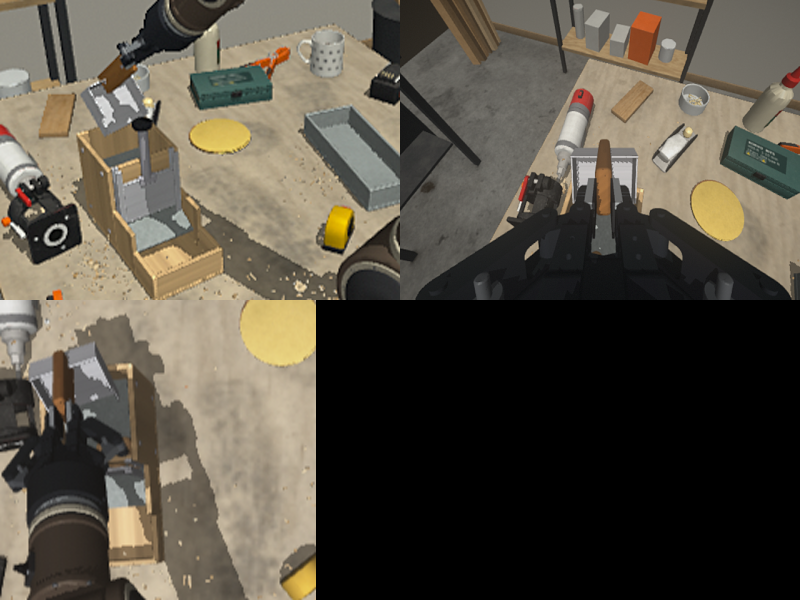

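The pan is empty, and no balls are visible on the worktop or in the catch tray, so all five are in the hopper. I'll carry the scoop back to its original bare spot.

>>> arm_command(
  plan=[
    {"fingers": -1, "delta_pos": [1.38, 0.5, 1.5], "rotation": [-2.74, 7.52, 0]},
    {"fingers": -1, "delta_pos": [1.71, 0.62, 1.2], "rotation": [-3.42, 9.4, 0]},
    {"fingers": -1, "delta_pos": [1.63, 0.59, 0.9], "rotation": [-3.42, 9.4, 0]},
    {"fingers": -1, "delta_pos": [1.49, 0.54, 0.6], "rotation": [-3.42, 9.4, 0]},
    {"fingers": -1, "delta_pos": [1.32, 0.48, 0.4], "rotation": [-3.42, 9.4, 0]},
  ],
)

```text
time: 13.25
eef_pos: [0.6317, 0.2743, 0.3416]
orientation: [-180.0, 0.0, 19.8]
force: [0.7, -0.3, -2.4]
opening: 0.137
grasp_force: 59.2
```

>>> arm_command(
  plan=[
    {"fingers": -1, "delta_pos": [-1.6, -4, -0.5], "rotation": [0, 0, -2.4]},
    {"fingers": -1, "delta_pos": [-1.6, -4, -0.5], "rotation": [0, 0, -2.4]},
    {"fingers": -1, "delta_pos": [-1.6, -4, -1], "rotation": [0, 0, -2.4]},
    {"fingers": -1, "delta_pos": [-1.6, -4, -1.5], "rotation": [0, 0, -2.4]},
    {"fingers": -1, "delta_pos": [-1.6, -4, -2], "rotation": [0, 0, -2.4]},
  ],
)

```text
time: 13.88
eef_pos: [0.5506, 0.0724, 0.2845]
orientation: [-180.0, -0.2, 7.8]
force: [0.3, -0.2, -2.5]
opening: 0.133
grasp_force: 59.2
```

>>> arm_command(
  plan=[
    {"fingers": -1, "delta_pos": [-1.3, -3, -2], "rotation": [0, 0, -2.4]},
    {"fingers": -1, "delta_pos": [-1.3, -3, -3], "rotation": [0, 0, -2.4]},
    {"fingers": -1, "delta_pos": [-0.8, -1.3, -3], "rotation": [0, 0, -2.4]},
    {"fingers": -1, "delta_pos": [0, 0, -3], "rotation": [0, 0, -2.4]},
    {"fingers": -1, "delta_pos": [0, 0, 0], "rotation": [0, 0, -2.2]},
  ],
)

```text
time: 14.5
eef_pos: [0.5137, 0.0003, 0.1712]
orientation: [-179.9, 0.3, -4.1]
force: [-0.8, 0.4, -1.5]
opening: 0.128
grasp_force: 59.2
```

```bash
python3 - <<'E'
from h import *
s=ctrl.state(); print(s['eef_pos'],s['orientation'],s['force'])
E
```

```text
[5.13684757e-01 3.16491907e-04 1.71239278e-01] [-179.94541489    0.3223208    -4.07776277] [-0.77130055  0.41670939 -1.54852168]
```

>>> arm_command(
  plan=[
    {"fingers": -1, "delta_pos": [0, 0, -3.5], "rotation": [0, 0, 0]},
    {"fingers": -1, "delta_pos": [0, 0, -3], "rotation": [0, 0, 0]},
    {"fingers": -1, "delta_pos": [0, 0, -2], "rotation": [0, 0, 0]},
    {"fingers": -1, "delta_pos": [0, 0, -0.9], "rotation": [0, 0, 0]},
    {"fingers": -1, "delta_pos": [0, 0, -0.2], "rotation": [0, 0, 0]},
  ],
)

```text
time: 15.12
eef_pos: [0.5161, 0.0005, 0.0782]
orientation: [-180.0, 0.0, -4.0]
force: [0.4, -0.5, -1.8]
opening: 0.131
grasp_force: 59.2
```

>>> arm_command(
  plan=[
    {"fingers": -1, "delta_pos": [0, 0, -0.1], "rotation": [0, 0, 0]},
    {"fingers": -1, "delta_pos": [0, 0, 0], "rotation": [0, 0, 0]},
    {"fingers": -1, "delta_pos": [0, 0, 0], "rotation": [0, 0, 0]},
    {"fingers": -1, "delta_pos": [0, 0, 0], "rotation": [0, 0, 0]},
    {"fingers": -1, "delta_pos": [0, 0, 0], "rotation": [0, 0, 0]},
  ],
)

```text
time: 15.75
eef_pos: [0.5158, 0.0005, 0.0775]
orientation: [-180.0, 0.1, -4.0]
force: [0.1, 0.2, -2.0]
opening: 0.132
grasp_force: 59.2
```

>>> arm_command(
  plan=[
    {"fingers": -1, "delta_pos": [0, 0, -0.2], "rotation": [0, 0, 0]},
    {"fingers": -1, "delta_pos": [0, 0, -0.2], "rotation": [0, 0, 0]},
    {"fingers": -1, "delta_pos": [0, 0, 0], "rotation": [0, 0, 0]},
    {"fingers": -1, "delta_pos": [0, 0, 0], "rotation": [0, 0, 0]},
    {"fingers": -1, "delta_pos": [0, 0, 0], "rotation": [0, 0, 0]},
  ],
)

```text
time: 16.38
eef_pos: [0.5165, 0.0002, 0.0741]
orientation: [-180.0, -0.0, -4.0]
force: [-0.3, -1.7, 5.4]
opening: 0.134
grasp_force: 60.1
```

>>> arm_command(
  plan=[
    {"fingers": 1, "delta_pos": [0, 0, 0], "rotation": [0, 0, 0]},
    {"fingers": 1, "delta_pos": [0, 0, 0], "rotation": [0, 0, 0]},
    {"fingers": 1, "delta_pos": [0, 0, 0], "rotation": [0, 0, 0]},
    {"fingers": 1, "delta_pos": [0, 0, 0], "rotation": [0, 0, 0]},
    {"fingers": 1, "delta_pos": [0, 0, 0], "rotation": [0, 0, 0]},
  ],
)

```text
time: 17.0
eef_pos: [0.5156, 0.0006, 0.0733]
orientation: [-179.9, 0.1, -4.0]
force: [-0.6, 0.7, 0.1]
opening: 1.003
grasp_force: 0.0
```

>>> arm_command(
  plan=[
    {"fingers": 1, "delta_pos": [0, 0, 2], "rotation": [0, 0, 0]},
    {"fingers": 1, "delta_pos": [0, 0, 4], "rotation": [0, 0, 0]},
    {"fingers": 1, "delta_pos": [0, 0, 5], "rotation": [0, 0, 2]},
    {"fingers": 1, "delta_pos": [0, 0, 6], "rotation": [0, 0, 4]},
    {"fingers": 1, "delta_pos": [0, 0, 5], "rotation": [0, 0, 4.4]},
  ],
)

```text
time: 17.62
eef_pos: [0.516, 0.0005, 0.2959]
orientation: [-180.0, -0.0, 6.6]
force: [1.1, 0.1, 0.2]
opening: 1.002
grasp_force: 0.0
```

```bash
python3 - <<'E'
from h import *
s=ctrl.state(); print(s['eef_pos'],s['orientation'],s['force'])
r=[]
for n,(x0,x1,y0,y1),f in(('top',(185,212,190,220),0),('scene',(222,250,178,205),0)):
    im=optics.read_camera(n); g=im.max(2)[y0:y1,x0:x1]; m=(g<45).astype(np.uint8)
    k,l,st,ce=cv2.connectedComponentsWithStats(m); i=1+np.argmax(st[1:,4]); u,v=ce[i]+[x0,y0]
    c=optics.calibration(n); print(n,st[i],u,v,onz(c,u,v,.240)); r.append(ray(c,u,v))
print(tri(*r))
# scoop stands? brown slab top + catch tray balls check
t=optics.read_camera('top'); cv2.imwrite('pics/t7.png',t[...,::-1])
E
```

```text
[0.51597663 0.00053818 0.29594151] [-1.79970434e+02 -4.71066542e-02  6.58303418e+00] [1.06532643 0.0925192  0.16641951]
top [  5   7  16  15 148] 196.80405405405406 202.90540540540542 [0.47342377 0.24423945 0.24      ]
scene [  6   0  19  19 132] 236.67424242424244 190.50757575757575 [0.47488029 0.23635632 0.24      ]
(array([0.47173878, 0.2403781 , 0.24379686]), np.float64(0.006021358695717525))
```

>>> arm_command(
  plan=[
    {"fingers": 1, "delta_pos": [-2.3, 4.6, 0.7], "rotation": [0, 0, 0]},
    {"fingers": 1, "delta_pos": [-2.3, 4.6, 0.7], "rotation": [0, 0, 0]},
    {"fingers": 1, "delta_pos": [-2.3, 4.6, 0.7], "rotation": [0, 0, 0]},
    {"fingers": 1, "delta_pos": [-2.3, 4.6, 0.7], "rotation": [0, 0, 0]},
    {"fingers": 1, "delta_pos": [-2.3, 4.6, 0.7], "rotation": [0, 0, 0]},
  ],
)

```text
time: 18.4
eef_pos: [0.3989, 0.2314, 0.3267]
orientation: [-180.0, 0.2, 6.4]
force: [0.9, -0.1, -0.2]
opening: 0.997
grasp_force: 0.0
```

>>> arm_command(
  plan=[
    {"fingers": 1, "delta_pos": [0, 0, 0], "rotation": [0, 0, 0]},
    {"fingers": 1, "delta_pos": [0, 0, 0], "rotation": [0, 0, 0]},
    {"fingers": 1, "delta_pos": [0, 0, 0], "rotation": [0, 0, 0]},
    {"fingers": 1, "delta_pos": [0, 0, 0], "rotation": [0, 0, 0]},
    {"fingers": 1, "delta_pos": [0, 0, 0], "rotation": [0, 0, 0]},
  ],
)

```text
time: 19.02
eef_pos: [0.4011, 0.2298, 0.3282]
orientation: [-180.0, 0.1, 6.3]
force: [-0.3, -0.4, -0.6]
opening: 0.997
grasp_force: 0.0
```

```bash
python3 - <<'E'
from h import *
s=ctrl.state(); c=optics.calibration('wrist'); im=optics.read_camera('wrist'); print(s['eef_pos'],s['orientation'])
e=proj(c,(.472,.2425,.245)); print('expected',e)
m=(im.max(2)<45).astype(np.uint8)
k,l,st,ce=cv2.connectedComponentsWithStats(m)
for i in range(1,k):
    if st[i,4]>60 and np.linalg.norm(ce[i]-e)<90: x,y,w,h=st[i,:4]; print(st[i],ce[i],onz(c,*ce[i],.245),onz(c,*ce[i],.24))
cv2.imwrite('pics/w8.png',im[...,::-1])
E
```

```text
[0.40105592 0.22979594 0.32819788] [-1.79959971e+02  8.11936796e-02  6.34564082e+00]
expected [320.69515179 112.86936717]
[302  97  35  37 739] [320.52774019 112.25845737] [0.47248008 0.24269479 0.245     ] [0.47256894 0.24278677 0.24      ]
```

View pics/w8.png

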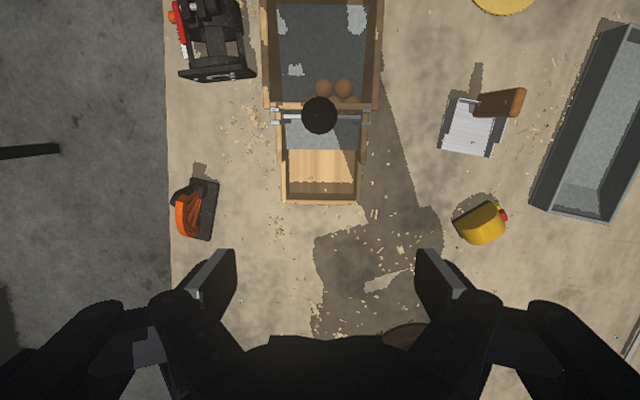

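The wrist view shows the cap at (320,113), which triangulates to (0.4725, 0.2427), with balls behind the shutter at (324,88) and (344,88). The scoop stands upright near (470,125) and the catch tray is empty. I'll move over the stem, go down and grip it.

>>> arm_command(
  plan=[
    {"fingers": 1, "delta_pos": [2, 0.4, 0], "rotation": [0, 0, 0]},
    {"fingers": 1, "delta_pos": [3, 0.5, 0], "rotation": [0, 0, 0]},
    {"fingers": 1, "delta_pos": [2.1, 0.4, 0], "rotation": [0, 0, 0]},
    {"fingers": 1, "delta_pos": [0, 0, 0], "rotation": [0, 0, 0]},
    {"fingers": 1, "delta_pos": [0, 0, 0], "rotation": [0, 0, 0]},
  ],
)

```text
time: 19.7
eef_pos: [0.4711, 0.2432, 0.3282]
orientation: [-180.0, 0.1, 6.4]
force: [-0.7, 1.9, -0.7]
opening: 1.001
grasp_force: 0.0
```

>>> arm_command(
  plan=[
    {"fingers": 1, "delta_pos": [0, 0, -3], "rotation": [0, 0, 0]},
    {"fingers": 1, "delta_pos": [0, 0, -4], "rotation": [0, 0, 0]},
    {"fingers": 1, "delta_pos": [0, 0, -4], "rotation": [0, 0, 0]},
    {"fingers": 1, "delta_pos": [0, 0, -2.5], "rotation": [0, 0, 0]},
    {"fingers": 1, "delta_pos": [0, 0, 0], "rotation": [0, 0, 0]},
  ],
)

```text
time: 20.32
eef_pos: [0.4689, 0.2426, 0.1912]
orientation: [180.0, 0.4, 6.5]
force: [0.2, -0.4, -0.1]
opening: 0.998
grasp_force: 0.0
```

>>> arm_command(
  plan=[
    {"fingers": 1, "delta_pos": [0.2, 0, 0], "rotation": [0, 0, 0]},
    {"fingers": -1, "delta_pos": [0, 0, 0], "rotation": [0, 0, 0]},
    {"fingers": -1, "delta_pos": [0, 0, 0], "rotation": [0, 0, 0]},
    {"fingers": -1, "delta_pos": [0, 0, 0], "rotation": [0, 0, 0]},
    {"fingers": -1, "delta_pos": [0, 0, 0], "rotation": [0, 0, 0]},
  ],
)

```text
time: 20.95
eef_pos: [0.4741, 0.2436, 0.1944]
orientation: [-179.9, 0.0, 6.4]
force: [-1.0, -1.2, 4.6]
opening: 0.34
grasp_force: 58.9
```

>>> arm_command(
  plan=[
    {"fingers": -1, "delta_pos": [0, 0, 0], "rotation": [0, 0, 0]},
    {"fingers": -1, "delta_pos": [0, 0, 0], "rotation": [0, 0, 0]},
    {"fingers": -1, "delta_pos": [0, 0, 0], "rotation": [0, 0, 0]},
    {"fingers": -1, "delta_pos": [0, 0, 0], "rotation": [0, 0, 0]},
    {"fingers": -1, "delta_pos": [0, 0, 0], "rotation": [0, 0, 0]},
  ],
)

```text
time: 21.58
eef_pos: [0.4741, 0.2436, 0.1944]
orientation: [-179.9, 0.0, 6.4]
force: [-1.3, -1.0, 5.8]
opening: 0.34
grasp_force: 59.0
```

The opening of 0.34 is about 30 mm, so the fingers closed on the cap (32 mm) and not the stem (16 mm). I'll open, go about 12 mm lower and grip again.

>>> arm_command(
  plan=[
    {"fingers": 1, "delta_pos": [0, 0, 0], "rotation": [0, 0, 0]},
    {"fingers": 1, "delta_pos": [0, 0, 0], "rotation": [0, 0, 0]},
    {"fingers": 1, "delta_pos": [0, 0, 0], "rotation": [0, 0, 0]},
    {"fingers": 1, "delta_pos": [0, 0, -0.5], "rotation": [0, 0, 0]},
    {"fingers": 1, "delta_pos": [0, 0, -0.5], "rotation": [0, 0, 0]},
  ],
)

```text
time: 22.2
eef_pos: [0.4736, 0.2435, 0.1828]
orientation: [-180.0, 0.1, 6.4]
force: [-0.7, -0.2, -0.1]
opening: 1.006
grasp_force: 0.0
```

>>> arm_command(
  plan=[
    {"fingers": 1, "delta_pos": [0, 0, 0], "rotation": [0, 0, 0]},
    {"fingers": 1, "delta_pos": [0, 0, 0], "rotation": [0, 0, 0]},
    {"fingers": 1, "delta_pos": [0, 0, 0], "rotation": [0, 0, 0]},
    {"fingers": 1, "delta_pos": [0, 0, 0], "rotation": [0, 0, 0]},
    {"fingers": 1, "delta_pos": [0, 0, 0], "rotation": [0, 0, 0]},
  ],
)

```text
time: 22.82
eef_pos: [0.4738, 0.2436, 0.1835]
orientation: [-179.9, 0.1, 6.4]
force: [-0.5, -0.6, -0.7]
opening: 0.998
grasp_force: 0.0
```

>>> arm_command(
  plan=[
    {"fingers": 1, "delta_pos": [0, 0, -0.3], "rotation": [0, 0, 0]},
    {"fingers": -1, "delta_pos": [0, 0, 0], "rotation": [0, 0, 0]},
    {"fingers": -1, "delta_pos": [0, 0, 0], "rotation": [0, 0, 0]},
    {"fingers": -1, "delta_pos": [0, 0, 0], "rotation": [0, 0, 0]},
    {"fingers": -1, "delta_pos": [0, 0, 0], "rotation": [0, 0, 0]},
  ],
)

```text
time: 23.45
eef_pos: [0.4738, 0.2435, 0.1807]
orientation: [-180.0, 0.1, 6.4]
force: [-0.5, 1.1, 2.1]
opening: 0.348
grasp_force: 59.0
```

>>> arm_command(
  plan=[
    {"fingers": -1, "delta_pos": [0, 0, 0], "rotation": [0, 0, 0]},
    {"fingers": -1, "delta_pos": [0, 0, 0], "rotation": [0, 0, 0]},
    {"fingers": -1, "delta_pos": [0, 0, 0], "rotation": [0, 0, 0]},
    {"fingers": -1, "delta_pos": [0, 0, 0], "rotation": [0, 0, 0]},
    {"fingers": -1, "delta_pos": [0, 0, 0], "rotation": [0, 0, 0]},
  ],
)

```text
time: 24.08
eef_pos: [0.4738, 0.2436, 0.1807]
orientation: [-179.9, 0.1, 6.4]
force: [-1.8, -0.2, 3.9]
opening: 0.35
grasp_force: 59.1
```

Still 0.35, so I'll check numerically what is about 30 mm wide, using the stem's width profile in the saved scene picture.

```bash
python3 - <<'E'
from h import *
c=optics.calibration('scene'); im=cv2.imread('pics/scene0.png').max(2)
for z in(.25,.245,.24,.235,.23,.225,.22,.21,.20,.19,.185,.18,.175,.17,.16,.14):
    u,v=proj(c,(.4725,.2427,z)); w=proj(c,[(.4725,.2587,z),(.4725,.2267,z)])
    print(z,round(u,1),round(v,1),round(abs(w[0,0]-w[1,0]),1),int(u)-14,im[int(round(v)),int(u)-14:int(u)+15].tolist())
s=ctrl.state(); print(s['grasp_force'],s['opening'],s['force'],s['moment'])
E
```

```text
0.25 234.1 188.0 13.1 220 [160, 155, 136, 172, 184, 169, 211, 223, 234, 215, 206, 147, 32, 47, 17, 33, 31, 57, 144, 192, 163, 98, 34, 20, 28, 85, 163, 155, 155]
0.245 234.3 189.8 13.1 220 [202, 222, 209, 204, 216, 168, 132, 155, 127, 22, 16, 20, 24, 20, 23, 22, 22, 22, 17, 17, 14, 24, 40, 12, 47, 120, 156, 154, 152]
0.24 234.5 191.7 13.1 220 [132, 141, 146, 154, 159, 165, 174, 170, 9, 21, 25, 24, 25, 25, 27, 23, 24, 26, 26, 23, 22, 88, 167, 49, 67, 148, 159, 157, 155]
0.235 234.6 193.5 13.0 220 [156, 153, 152, 154, 159, 165, 173, 170, 0, 19, 26, 26, 28, 25, 26, 26, 28, 28, 25, 21, 18, 112, 233, 141, 100, 151, 154, 154, 154]
0.23 234.8 195.3 13.0 220 [155, 155, 154, 155, 160, 165, 170, 170, 119, 9, 8, 19, 19, 22, 22, 15, 21, 18, 13, 11, 40, 104, 172, 198, 192, 166, 155, 155, 153]
0.225 235.0 197.1 13.0 220 [155, 154, 155, 154, 157, 164, 167, 169, 171, 168, 110, 101, 43, 46, 48, 52, 64, 57, 68, 109, 104, 102, 93, 94, 160, 198, 192, 164, 157]
0.22 235.1 198.9 12.9 221 [155, 154, 154, 157, 163, 166, 166, 166, 162, 163, 155, 86, 98, 100, 101, 94, 88, 75, 103, 100, 105, 101, 93, 86, 96, 15
[... 941 characters left out ...]
, 127, 127, 122, 106, 110, 144, 150, 152, 155, 158, 157, 158, 158, 153, 152]
0.17 236.7 216.2 12.6 222 [156, 156, 159, 155, 156, 155, 168, 172, 189, 210, 163, 84, 99, 121, 127, 126, 122, 107, 121, 161, 158, 157, 159, 157, 155, 151, 149, 145, 145]
0.16 237.0 219.6 12.5 223 [203, 155, 148, 137, 148, 151, 155, 156, 159, 164, 156, 90, 117, 123, 127, 124, 111, 105, 150, 143, 143, 144, 144, 144, 144, 141, 140, 138, 136]
0.14 237.6 226.3 12.4 223 [146, 146, 145, 147, 147, 146, 146, 145, 143, 141, 133, 67, 100, 120, 124, 123, 116, 111, 174, 179, 158, 131, 111, 126, 127, 130, 131, 132, 134]
59.09506380558014 0.350240229233817 [-1.80178097 -0.20559502  3.9407553 ] [-0.09446486  0.23636183 -0.0034352 ]
```

The stem is a uniform ~16 mm from z 0.14 up to the cap, so from straight above the cap gets caught between the upper fingers. A tool tilted outward by ~45° (as for the pour), gripping the stem at z ≈ 0.198, keeps the cap clear of the fingers. I'll check the reach.

```bash
python3 - <<'E'
from h import *
from scipy.optimize import least_squares
p=[-0.01279077,0.2500689,0.48242239,0.52264236,0.32812425]; d=.0435
S=lambda a:np.sin(np.radians(a)); C=lambda a:np.cos(np.radians(a))
def fk(j2,j3,j5):
    a,h,L1,L2,L3=p; f=j2+j3+j5
    return np.array([a+L1*S(j2)+L2*S(j2+j3)+L3*S(f), h+L1*C(j2)+L2*C(j2+j3)+L3*C(f)])
for th in(-30,-35,-40,-45):
  for g,lab in((np.array([.4725,.2427,.198]),'grip'),(np.array([.4725,.2427,.235]),'lifted'),(None,'pre')):
    yaw=20
    for _ in range(6):
        Rm=R.from_euler('zyx',[yaw,th,0],degrees=True); ax=Rm.apply([0,0,-1])
        tcp=(np.array([.4725,.2427,.198]) if g is None else g)+.019*ax-(0 if g is not None else .08)*ax
        rr=np.hypot(*tcp[:2]); yaw=np.degrees(np.arctan2(tcp[1],tcp[0])-np.arcsin(d/rr))
    q=least_squares(lambda q:fk(q[0],q[1],180+th-q[0]-q[1])-[np.sqrt(rr**2-d*d),tcp[2]],[-10,130])
    print(th,lab,round(yaw,1),tcp.round(4),ax.round(3),q.x.round(1),round(180+th-sum(q.x),1),np.abs(q.fun).max().round(4))
E
```

```text
-30 grip 22.1 [0.482  0.2427 0.1815] [ 0.5   -0.    -0.866] [ -7.8 127.9] 29.9 0.0
-30 lifted 22.1 [0.482  0.2427 0.2185] [ 0.5   -0.    -0.866] [-10.3 125.5] 34.9 0.0
-30 pre 23.8 [0.442  0.2427 0.2508] [ 0.5   -0.    -0.866] [-17.  126.7] 40.3 0.0
-35 grip 22.0 [0.4834 0.2427 0.1824] [ 0.574  0.    -0.819] [ -9.7 131.3] 23.3 0.0
-35 lifted 22.0 [0.4834 0.2427 0.2194] [ 0.574  0.    -0.819] [-12.5 128.9] 28.5 0.0
-35 pre 24.0 [0.4375 0.2427 0.248 ] [ 0.574 -0.    -0.819] [-20.  130.9] 34.1 0.0
-40 grip 22.0 [0.4847 0.2427 0.1834] [ 0.643  0.    -0.766] [-11.2 134.7] 16.5 0.0
-40 lifted 22.0 [0.4847 0.2427 0.2204] [ 0.643  0.    -0.766] [-14.3 132.3] 21.9 0.0
-40 pre 24.2 [0.4333 0.2427 0.2447] [ 0.643 -0.    -0.766] [-22.8 135.1] 27.6 0.0
-45 grip 21.9 [0.4859 0.2427 0.1846] [ 0.707  0.    -0.707] [-12.2 137.9] 9.3 0.0
-45 lifted 21.9 [0.4859 0.2427 0.2216] [ 0.707  0.    -0.707] [-15.7 135.7] 15.1 0.0
-45 pre 24.4 [0.4294 0.2427 0.2411] [ 0.707  0.    -0.707] [-25.1 139.3] 20.9 0.0
```

>>> arm_command(
  plan=[
    {"fingers": 1, "delta_pos": [0, 0, 0], "rotation": [0, 0, 0]},
    {"fingers": 1, "delta_pos": [0, 0, 0], "rotation": [0, 0, 0]},
    {"fingers": 1, "delta_pos": [0, 0, 0], "rotation": [0, 0, 0]},
    {"fingers": 1, "delta_pos": [0, 0, 0], "rotation": [0, 0, 0]},
    {"fingers": 1, "delta_pos": [0, 0, 3], "rotation": [0, 0, 0]},
  ],
)

```text
time: 24.7
eef_pos: [0.4714, 0.2425, 0.2078]
orientation: [179.9, 0.4, 6.4]
force: [-0.8, 0.6, -0.2]
opening: 0.997
grasp_force: 0.0
```

>>> arm_command(
  plan=[
    {"fingers": 1, "delta_pos": [0, 0, 3], "rotation": [0, 0, 0]},
    {"fingers": 1, "delta_pos": [0, 0, 3], "rotation": [0, 0, 0]},
    {"fingers": 1, "delta_pos": [0, 0, 3], "rotation": [0, 0, 0]},
    {"fingers": 1, "delta_pos": [0, 0, 0], "rotation": [0, 0, 6.8]},
    {"fingers": 1, "delta_pos": [0, 0, 0], "rotation": [0, 0, 6.8]},
  ],
)

```text
time: 25.32
eef_pos: [0.474, 0.2437, 0.3011]
orientation: [-179.9, -0.0, 20.3]
force: [-0.8, -0.3, 0.2]
opening: 1.001
grasp_force: 0.0
```

>>> arm_command(
  plan=[
    {"fingers": 1, "delta_pos": [-1.1, -0.41, -1.2], "rotation": [3.42, -9.4, 0]},
    {"fingers": 1, "delta_pos": [-1.1, -0.41, -1.2], "rotation": [3.42, -9.4, 0]},
    {"fingers": 1, "delta_pos": [-1.1, -0.41, -1.2], "rotation": [3.42, -9.4, 0]},
    {"fingers": 1, "delta_pos": [-1.1, -0.41, -1.2], "rotation": [3.42, -9.4, 0]},
    {"fingers": 1, "delta_pos": [0, 0, 0], "rotation": [0, 0, 0]},
  ],
)

```text
time: 25.95
eef_pos: [0.4172, 0.2216, 0.2358]
orientation: [179.8, -38.4, 20.2]
force: [-0.4, -0.6, -0.6]
opening: 1.003
grasp_force: 0.0
```

```bash
python3 - <<'E'
from h import *
s=ctrl.state(); print(s['joint_positions'],s['eef_pos'],s['orientation'],s['force'])
ax=R.from_euler('xyz',s['orientation'],degrees=True).apply([0,0,1]); t=np.array([.4725,.2427,.197])+.019*ax
print(ax,'target',t,'delta cm',(t-s['eef_pos'])*100)
c=optics.calibration('top'); im=optics.read_camera('scene'); m=(im.max(2)<45).astype(np.uint8)[180:200,222:245]; print('cap px in scene',m.sum())
E
```

```text
[ 25.15545907 -28.16956147 139.25676154  -6.3718208   30.74594007
  99.37439675] [0.41720296 0.22158664 0.23579367] [179.83052801 -38.43892502  20.19180409] [-0.38214773 -0.63482925 -0.58792662]
[ 0.58449148  0.21180455 -0.78326786] target [0.48360534 0.24672429 0.18211791] delta cm [ 6.64023757  2.51376471 -5.36757565]
cap px in scene 148
```

>>> arm_command(
  plan=[
    {"fingers": 1, "delta_pos": [1.4, 0.6, 1.6], "rotation": [0, 0, 0]},
    {"fingers": 1, "delta_pos": [1.3, 0.47, -1.74], "rotation": [0, 0, 0]},
    {"fingers": 1, "delta_pos": [1.3, 0.47, -1.74], "rotation": [0, 0, 0]},
    {"fingers": 1, "delta_pos": [1.3, 0.47, -1.74], "rotation": [0, 0, 0]},
    {"fingers": 1, "delta_pos": [0, 0, 0], "rotation": [0, 0, 0]},
  ],
)

```text
time: 26.62
eef_pos: [0.4865, 0.2486, 0.2188]
orientation: [-180.0, -40.0, 20.0]
force: [-0.3, 0.1, 0.7]
opening: 0.997
grasp_force: 0.0
```

>>> arm_command(
  plan=[
    {"fingers": 1, "delta_pos": [0, 0, 0], "rotation": [0, 0, 0]},
    {"fingers": 1, "delta_pos": [0, 0, 0], "rotation": [0, 0, 0]},
    {"fingers": 1, "delta_pos": [0, 0, 0], "rotation": [0, 0, 0]},
    {"fingers": 1, "delta_pos": [0, 0, 0], "rotation": [0, 0, 0]},
    {"fingers": 1, "delta_pos": [0, 0, 0], "rotation": [0, 0, 0]},
  ],
)

```text
time: 27.25
eef_pos: [0.4826, 0.2472, 0.2164]
orientation: [-180.0, -40.0, 20.1]
force: [-0.1, -0.0, -0.3]
opening: 0.999
grasp_force: 0.0
```

```bash
python3 - <<'E'
from h import *
s=ctrl.state(); print(s['joint_positions'],s['eef_pos'],s['orientation'],s['force'])
ax=R.from_euler('xyz',s['orientation'],degrees=True).apply([0,0,1]); t=np.array([.4725,.2427,.197])+.019*ax
print(ax,'target',t,'delta cm',(t-s['eef_pos'])*100)
E
```

```text
[ 24.32733805 -15.56841514 134.71515506  -7.58814545  21.13243016
 100.35649195] [0.48257662 0.24724001 0.21638851] [-179.9888535   -39.96741249   20.05962336] [-0.10480633 -0.01995136 -0.292329  ]
[ 0.60331757  0.22050801 -0.7664099 ] target [0.48396303 0.24688965 0.18243821] delta cm [ 0.13864109 -0.035036   -3.39503002]
```

>>> arm_command(
  plan=[
    {"fingers": 1, "delta_pos": [0.14, 0, -1.2], "rotation": [0, 0, 0]},
    {"fingers": 1, "delta_pos": [0, 0, -1.2], "rotation": [0, 0, 0]},
    {"fingers": 1, "delta_pos": [0, 0, -0.9], "rotation": [0, 0, 0]},
    {"fingers": 1, "delta_pos": [0, 0, 0], "rotation": [0, 0, 0]},
    {"fingers": 1, "delta_pos": [0, 0, 0], "rotation": [0, 0, 0]},
  ],
)

```text
time: 27.88
eef_pos: [0.4843, 0.2473, 0.1832]
orientation: [-180.0, -40.0, 20.1]
force: [0.2, 0.7, 0.4]
opening: 0.997
grasp_force: 0.0
```

>>> arm_command(
  plan=[
    {"fingers": -1, "delta_pos": [0, 0, 0], "rotation": [0, 0, 0]},
    {"fingers": -1, "delta_pos": [0, 0, 0], "rotation": [0, 0, 0]},
    {"fingers": -1, "delta_pos": [0, 0, 0], "rotation": [0, 0, 0]},
    {"fingers": -1, "delta_pos": [0, 0, 0], "rotation": [0, 0, 0]},
    {"fingers": -1, "delta_pos": [0, 0, 0], "rotation": [0, 0, 0]},
  ],
)

```text
time: 28.5
eef_pos: [0.4817, 0.2462, 0.1809]
orientation: [180.0, -39.6, 20.1]
force: [-5.0, -3.0, 1.4]
opening: -0.003
grasp_force: 2.6
```

The fingers shut completely, so the stem wasn't between the pads. The picture allowance is used up, so I'll check with numbers: projected points against dark/bright runs in the wrist and scene images.

```bash
python3 - <<'E'
from h import *
s=ctrl.state(); c=optics.calibration('wrist'); im=optics.read_camera('wrist'); g=im.max(2)
print(s['eef_pos'],s['orientation'],s['opening'],s['grasp_force'],s['force'])
for n,p in(('tcp',s['eef_pos']),('cap',(.4725,.2427,.245)),('stem.22',(.4725,.2427,.22)),('stem.197',(.4725,.2427,.197)),('rim17',(.4725,.2427,.17))): print(n,proj(c,p).round(0), proj(optics.calibration('scene'),p).round(0))
sm=cv2.resize(im[150:400,230:420],(95,62),interpolation=cv2.INTER_AREA).max(2)
for i,r in enumerate(sm): print(150+i*4,''.join(' .:-=+*#%@'[min(9,int(v)//26)] for v in r))
E
```

```text
[0.48168416 0.24620563 0.18088404] [179.96608868 -39.58164651  20.06309257] -0.003052373636902586 2.5691791623830795 [-5.0226286  -3.03822879  1.39374289]
tcp [327. 226.] [234. 211.]
cap [328. 199.] [234. 190.]
stem.22 [327. 219.] [235. 199.]
stem.197 [327. 233.] [236. 207.]
rim17 [327. 246.] [237. 216.]
150 ::::.::::::::.....*###*=-----------+*************************************+++++++++++++++++=----
154 ::::...::::....:.-####+------------************************************************+++++++-----
158 :::::-::::.::...:*###*------------+*******************************#*****#***#***********+------
162 :::--:.......:..*###*-------------****************************##**##*******************#=------
166 :::::.::...:::.+###*=------------+***********************************#**********##****#=-------
170 :::-::....::::=####+-------------*********************************##**#*********#******=-------
174 ::::......:::-####+-------------+*******+==-:------=+********##*******###******##******--------
178 :::::-::::::-####*--------------****+-::..............:-=*#**##*******##**#***###**#*#=---
[... 4609 characters left out ...]
                                                                                                
370                                                                                                
374                                                                                                
378                                                                                                
382                                                                                                
386                                                                                                
390                                                                                                
394
```

```bash
python3 - <<'E'
from h import *
im=optics.read_camera('scene').max(2); old=cv2.imread('pics/scene0.png').max(2)
for i in range(160,236,2): print(i,''.join(' .:-=+*#%@'[min(9,int(v)//26)] for v in old[i,210:262]),'|',''.join(' .:-=+*#%@'[min(9,int(v)//26)] for v in im[i,200:290]))
E
```

```text
160 +=+**+===+++++++++++++++===++-**+***********++++++** | ++++++++**+=*##*==+++**********++++++**=#***************=.:+=:-:...:.....:..:-:  .........
162 ****+-+++++=*****###+***+*++==****+++********+***++* | *+=+###********=****++#####%%#*##****+==************##+:.:-+::--::-: ..:..:...:=-.  ......
164 ****+-====+++**+*+***++++++===+++***++++************ | ***************===+++**#**#*******++++==************+:.:..=*-.:-...:::::.:..:...:--:.    .
166 ****+=-====+++++++++++++++++==+++++***+++++++******* | ***************+==++++************+++++=***********- .::::-+* .:::.:..:...:...:....:-=-:::
168 ++++++-====+++++++++++++++++==+++++******++*++++**** | ****************-=++++*************++++=*******##+. ..:..::=*:..:::..:......:.........::--
170 ++++++=====++++++++++++++++++**********+*++**+++++** | ****************+==++++************++++*********: .....:.::=+#:..:::.:...:.:..............
172 ****++++++++++++++++++++++++*+++++***********+++++++ | *******************+++++*****++**++**********#*. ......:.:-.-==-.::::::..:..:.............
174 ***+++++++**++++++++++++++***++++++***********
[... 3899 characters left out ...]
-=+++** | ====---=*=-=#*+++=++++******++==*+-====---=--===============#*****************************
228 -=**+=+-+++++++++++++=+#**+========++++++++++=-++++* | ====--==-===#**=+=+++*******===--=-====--==--===============+***********+++***************
230 --+*+-+-+++++++++**##*#-=======+=-=++++++++++=-++++* | =====-======***-+=*+***++++===+=======---=--============-===+#*****+++++*************+****
232 --=*+=--+++++***#*==++=-====+------+++++++++++-++++* | =====-======+#*===+++++##========-==--==-===============-===+#**********************+++++*
234 --=**+--=++++=++++++++++-----=+++++++++++++++=-+++** | ======-======#*+===+++++-===================================*##************+*************+
```

Comparing the images with the reported pose gives the cause. In the scene view the fingertips sit near (239,206) against a predicted TCP at (234,211). In the first wrist view, the pad spacing puts the tips about 0.141 m from the camera where I expected about 0.17 m. So the real tips end roughly 27 mm short of the reported TCP, which explains every failed pinch. I'll open, back off, go vertical and pinch about 27 mm deeper.

>>> arm_command(
  plan=[
    {"fingers": 1, "delta_pos": [0, 0, 0], "rotation": [0, 0, 0]},
    {"fingers": 1, "delta_pos": [0, 0, 0], "rotation": [0, 0, 0]},
    {"fingers": 1, "delta_pos": [0, 0, 0], "rotation": [0, 0, 0]},
    {"fingers": 1, "delta_pos": [-2.4, -0.9, 3.1], "rotation": [0, 0, 0]},
    {"fingers": 1, "delta_pos": [-2.4, -0.9, 3.1], "rotation": [0, 0, 0]},
  ],
)

```text
time: 29.22
eef_pos: [0.4354, 0.2289, 0.2451]
orientation: [-180.0, -39.8, 20.1]
force: [0.3, -0.3, 1.2]
opening: 0.997
grasp_force: 0.0
```

>>> arm_command(
  plan=[
    {"fingers": 1, "delta_pos": [0.9, 0.35, 2.1], "rotation": [-3.42, 9.4, 0]},
    {"fingers": 1, "delta_pos": [0.9, 0.35, 2.1], "rotation": [-3.42, 9.4, 0]},
    {"fingers": 1, "delta_pos": [0.9, 0.35, 2.1], "rotation": [-3.42, 9.4, 0]},
    {"fingers": 1, "delta_pos": [0.9, 0.35, 2.1], "rotation": [-3.42, 9.4, 0]},
    {"fingers": 1, "delta_pos": [0, 0, 0], "rotation": [0, 0, 0]},
  ],
)

```text
time: 29.85
eef_pos: [0.4766, 0.2446, 0.3289]
orientation: [-180.0, 0.0, 20.0]
force: [0.7, 0.4, -0.3]
opening: 0.999
grasp_force: 0.0
```

>>> arm_command(
  plan=[
    {"fingers": 1, "delta_pos": [0, 0, 0], "rotation": [0, 0, -6.8]},
    {"fingers": 1, "delta_pos": [0, 0, 0], "rotation": [0, 0, -6.8]},
    {"fingers": 1, "delta_pos": [0, 0, 0], "rotation": [0, 0, 0]},
    {"fingers": 1, "delta_pos": [0, 0, 0], "rotation": [0, 0, 0]},
    {"fingers": 1, "delta_pos": [0, 0, 0], "rotation": [0, 0, 0]},
  ],
)

```text
time: 30.48
eef_pos: [0.4718, 0.2431, 0.3293]
orientation: [-179.9, 0.0, 6.5]
force: [0.1, -0.1, 0.6]
opening: 1.003
grasp_force: 0.0
```

```bash
python3 - <<'E'
from h import *
s=ctrl.state(); print(s['joint_positions'],s['eef_pos'],s['orientation'],s['force'])
# independent tip check: pad inner spacing on the saved vertical view w1 and cap still there (top view)
im=optics.read_camera('scene').max(2); print((im[180:200,222:245]<45).sum())
E
```

```text
[2.25178016e+01 1.51948729e+00 9.64840966e+01 6.65458088e-02
 8.20175556e+01 1.06014739e+02] [0.4717785  0.24312381 0.3292801 ] [-1.79942493e+02  3.85043044e-02  6.49382832e+00] [ 0.07866859 -0.11034069  0.62613982]
128
```

>>> arm_command(
  plan=[
    {"fingers": 1, "delta_pos": [0.08, 0, -4], "rotation": [0, 0, 0]},
    {"fingers": 1, "delta_pos": [0, 0, -4], "rotation": [0, 0, 0]},
    {"fingers": 1, "delta_pos": [0, 0, -4], "rotation": [0, 0, 0]},
    {"fingers": 1, "delta_pos": [0, 0, -2.5], "rotation": [0, 0, 0]},
    {"fingers": 1, "delta_pos": [0, 0, -0.6], "rotation": [0, 0, 0]},
  ],
)

```text
time: 31.15
eef_pos: [0.4713, 0.2426, 0.1761]
orientation: [180.0, 0.3, 6.5]
force: [-0.0, -0.6, -0.5]
opening: 0.998
grasp_force: 0.0
```

>>> arm_command(
  plan=[
    {"fingers": 1, "delta_pos": [0, 0, -0.2], "rotation": [0, 0, 0]},
    {"fingers": 1, "delta_pos": [0, 0, -0.2], "rotation": [0, 0, 0]},
    {"fingers": 1, "delta_pos": [0, 0, -0.2], "rotation": [0, 0, 0]},
    {"fingers": 1, "delta_pos": [0, 0, 0], "rotation": [0, 0, 0]},
    {"fingers": 1, "delta_pos": [0, 0, 0], "rotation": [0, 0, 0]},
  ],
)

```text
time: 31.78
eef_pos: [0.4731, 0.2433, 0.1725]
orientation: [-179.9, 0.0, 6.4]
force: [0.6, 0.7, -0.2]
opening: 1.002
grasp_force: 0.0
```

>>> arm_command(
  plan=[
    {"fingers": 1, "delta_pos": [0, 0, -0.2], "rotation": [0, 0, 0]},
    {"fingers": 1, "delta_pos": [0, 0, -0.2], "rotation": [0, 0, 0]},
    {"fingers": 1, "delta_pos": [0, 0, -0.1], "rotation": [0, 0, 0]},
    {"fingers": 1, "delta_pos": [0, 0, 0], "rotation": [0, 0, 0]},
    {"fingers": 1, "delta_pos": [0, 0, 0], "rotation": [0, 0, 0]},
  ],
)

```text
time: 32.4
eef_pos: [0.4729, 0.2432, 0.1672]
orientation: [-180.0, 0.1, 6.4]
force: [-0.0, -0.3, -0.3]
opening: 1.001
grasp_force: 0.0
```

>>> arm_command(
  plan=[
    {"fingers": 1, "delta_pos": [0, 0, -0.2], "rotation": [0, 0, 0]},
    {"fingers": 1, "delta_pos": [0, 0, -0.2], "rotation": [0, 0, 0]},
    {"fingers": 1, "delta_pos": [0, 0, -0.2], "rotation": [0, 0, 0]},
    {"fingers": 1, "delta_pos": [0, 0, 0], "rotation": [0, 0, 0]},
    {"fingers": 1, "delta_pos": [0, 0, 0], "rotation": [0, 0, 0]},
  ],
)

```text
time: 33.02
eef_pos: [0.4729, 0.2432, 0.1612]
orientation: [-180.0, 0.1, 6.4]
force: [-0.4, -0.4, -0.1]
opening: 1.0
grasp_force: 0.0
```

>>> arm_command(
  plan=[
    {"fingers": -1, "delta_pos": [0, 0, 0], "rotation": [0, 0, 0]},
    {"fingers": -1, "delta_pos": [0, 0, 0], "rotation": [0, 0, 0]},
    {"fingers": -1, "delta_pos": [0, 0, 0], "rotation": [0, 0, 0]},
    {"fingers": -1, "delta_pos": [0, 0, 0], "rotation": [0, 0, 0]},
    {"fingers": -1, "delta_pos": [0, 0, 0], "rotation": [0, 0, 0]},
  ],
)

```text
time: 33.65
eef_pos: [0.4729, 0.2435, 0.1615]
orientation: [-179.9, 0.1, 6.4]
force: [-0.6, -0.1, 3.1]
opening: 0.345
grasp_force: 58.8
```

```bash
python3 - <<'E'
from h import *
c=optics.calibration('wrist'); s=ctrl.state(); im=optics.read_camera('wrist')
Rt=R.from_euler('xyz',s['orientation'],degrees=True)
print('cap',proj(c,(.4725,.2427,.245)).round(0),'grip',proj(c,(.4725,.2427,.21)).round(0))
for d in(0,.013,.027,.04,.05,.06):
    q=[s['eef_pos']+Rt.apply([0,y,-d]) for y in(-.0425,-.015,0,.015,.0425)]; print(d,proj(c,q).round(0).tolist())
sm=cv2.resize(im[160:360,220:440],(110,50),interpolation=cv2.INTER_AREA).max(2)
for i,r in enumerate(sm): print(160+i*4,''.join(' .:-=+*#%@'[min(9,int(v)//26)] for v in r))
E
```

```text
cap [329. 304.] grip [328. 261.]
0 [[261.0, 226.0], [303.0, 226.0], [326.0, 226.0], [350.0, 226.0], [392.0, 226.0]]
0.013 [[256.0, 234.0], [302.0, 234.0], [327.0, 234.0], [351.0, 234.0], [397.0, 234.0]]
0.027 [[251.0, 243.0], [300.0, 243.0], [327.0, 243.0], [353.0, 243.0], [402.0, 243.0]]
0.04 [[245.0, 253.0], [298.0, 253.0], [327.0, 253.0], [356.0, 253.0], [409.0, 253.0]]
0.05 [[240.0, 262.0], [296.0, 262.0], [327.0, 262.0], [358.0, 262.0], [414.0, 262.0]]
0.06 [[233.0, 272.0], [294.0, 272.0], [327.0, 272.0], [360.0, 272.0], [420.0, 272.0]]
160 ++++++=-----------------=----------------------=+++++**+++++==-=++++++*+++++=-----------------------=++++++%%%
164 *+++++=-----------------==----------------------=++++++++++==--==++++++++++==-----------------------=+++++*%%%
168 #+++++=------------------===--------===---=========++++======++====+++++========--------------------=+++++*%%%
172 #+++++=------==----------==-------------==++++++++========++++++++========++++++==------------------++++++#%%%
176 %%*++++=-==-===-----------=------------==++++++++++==--=+++++++++++====++++++++++==-----
[... 4497 characters left out ...]
..........
336 ::::::..........................       .....  .              .....  .  .  ....................................
340 ::::..........................................................................................................
344 ................................  .                                       .......................... .........
348 ...:*......................................... . ..... .. ... ....... . ....... ................... -+........
352 .:*%+ ............................................. ......... . .. .......  ... .....................#%+......
356 +###:.................. ..     ....... ........ . . .. . ... ... .. ... .      . .. .. ............. +%%%+....
```

This map settles it. The stem (columns 312–338, rows 224–262) is properly between the pads, but there are gaps either side because the cap is wedged higher up between the fingers. The tips sit about 22 mm short of the reported TCP. My tries put the cap 31–41 mm and then 51–61 mm above the tips, but the intended grip has it at 44–54 mm. That means a reported z of about 0.170, so I'll go there.

>>> arm_command(
  plan=[
    {"fingers": 1, "delta_pos": [0, 0, 0], "rotation": [0, 0, 0]},
    {"fingers": 1, "delta_pos": [0, 0, 0], "rotation": [0, 0, 0]},
    {"fingers": 1, "delta_pos": [0, 0, 0], "rotation": [0, 0, 0]},
    {"fingers": 1, "delta_pos": [0, 0, 0.4], "rotation": [0, 0, 0]},
    {"fingers": 1, "delta_pos": [0, 0, 0.5], "rotation": [0, 0, 0]},
  ],
)

```text
time: 34.33
eef_pos: [0.4729, 0.2432, 0.1704]
orientation: [-180.0, 0.1, 6.4]
force: [0.2, -0.0, 0.2]
opening: 0.998
grasp_force: 0.0
```

>>> arm_command(
  plan=[
    {"fingers": -1, "delta_pos": [0, 0, 0], "rotation": [0, 0, 0]},
    {"fingers": -1, "delta_pos": [0, 0, 0], "rotation": [0, 0, 0]},
    {"fingers": -1, "delta_pos": [0, 0, 0], "rotation": [0, 0, 0]},
    {"fingers": -1, "delta_pos": [0, 0, 0], "rotation": [0, 0, 0]},
    {"fingers": -1, "delta_pos": [0, 0, 0], "rotation": [0, 0, 0]},
  ],
)

```text
time: 34.95
eef_pos: [0.4728, 0.2434, 0.1703]
orientation: [-179.9, 0.1, 6.4]
force: [-1.3, 0.6, 2.5]
opening: 0.356
grasp_force: 59.0
```

The gap is the same at every height, so the cap can't fit between these fingers from straight above. The tilted approach did pass under the cap earlier, it was just too short. I'll repeat it about 22 mm deeper, with yaw 23° in line with the arm.

>>> arm_command(
  plan=[
    {"fingers": 1, "delta_pos": [0, 0, 0], "rotation": [0, 0, 0]},
    {"fingers": 1, "delta_pos": [0, 0, 0], "rotation": [0, 0, 0]},
    {"fingers": 1, "delta_pos": [0, 0, 0], "rotation": [0, 0, 0]},
    {"fingers": 1, "delta_pos": [0, 0, 4], "rotation": [0, 0, 0]},
    {"fingers": 1, "delta_pos": [0, 0, 4], "rotation": [0, 0, 0]},
  ],
)

```text
time: 35.58
eef_pos: [0.4724, 0.2429, 0.2503]
orientation: [-180.0, 0.2, 6.4]
force: [0.2, -0.0, 0.7]
opening: 0.998
grasp_force: 0.0
```

>>> arm_command(
  plan=[
    {"fingers": 1, "delta_pos": [0, 0, 4], "rotation": [0, 0, 0]},
    {"fingers": 1, "delta_pos": [0, 0, 4], "rotation": [0, 0, 0]},
    {"fingers": 1, "delta_pos": [0, 0, 0], "rotation": [0, 0, 8.3]},
    {"fingers": 1, "delta_pos": [0, 0, 0], "rotation": [0, 0, 8.3]},
    {"fingers": 1, "delta_pos": [0, 0, 0], "rotation": [0, 0, 0]},
  ],
)

```text
time: 36.2
eef_pos: [0.4729, 0.2431, 0.3302]
orientation: [-180.0, 0.1, 22.9]
force: [0.2, -0.2, -0.0]
opening: 1.001
grasp_force: 0.0
```

>>> arm_command(
  plan=[
    {"fingers": 1, "delta_pos": [-0.8, -0.35, -2.3], "rotation": [3.91, -9.2, 0]},
    {"fingers": 1, "delta_pos": [-0.8, -0.35, -2.3], "rotation": [3.91, -9.2, 0]},
    {"fingers": 1, "delta_pos": [-0.8, -0.35, -2.3], "rotation": [3.91, -9.2, 0]},
    {"fingers": 1, "delta_pos": [-0.8, -0.35, -2.3], "rotation": [3.91, -9.2, 0]},
    {"fingers": 1, "delta_pos": [0, 0, 0], "rotation": [0, 0, 0]},
  ],
)

```text
time: 36.83
eef_pos: [0.4235, 0.2224, 0.2157]
orientation: [-179.8, -37.8, 22.9]
force: [-1.5, -0.4, -2.1]
opening: 1.004
grasp_force: 0.0
```

```bash
python3 - <<'E'
from h import *
s=ctrl.state(); print(s['joint_positions'],s['eef_pos'],s['orientation'],s['force'],s['opening'])
ax=R.from_euler('xyz',s['orientation'],degrees=True).apply([0,0,1]); t=np.array([.4725,.2427,.197])+.037*ax
print(ax,'target',t,'delta cm',(t-s['eef_pos'])*100)
E
```

```text
[ 21.89839408 -25.41595817 139.89271871   1.69193484  27.78596691
  87.72893147] [0.42354995 0.22243523 0.2157211 ] [-179.81076298  -37.7541817    22.87742801] [-1.46729555 -0.36445615 -2.05696535] 1.0038309636299256
[ 0.56282552  0.24107035 -0.79064058] target [0.49332454 0.2516196  0.1677463 ] delta cm [ 6.97745931  2.91843778 -4.79748037]
```

>>> arm_command(
  plan=[
    {"fingers": 1, "delta_pos": [0, 0, 0], "rotation": [0, 0, 0]},
    {"fingers": 1, "delta_pos": [1.33, 0.56, -1.72], "rotation": [0, 0, 0]},
    {"fingers": 1, "delta_pos": [1.33, 0.56, -1.72], "rotation": [0, 0, 0]},
    {"fingers": 1, "delta_pos": [1.33, 0.56, -1.72], "rotation": [0, 0, 0]},
    {"fingers": 1, "delta_pos": [0, 0, 0], "rotation": [0, 0, 0]},
  ],
)

```text
time: 37.45
eef_pos: [0.486, 0.2481, 0.1907]
orientation: [-179.9, -40.2, 23.0]
force: [0.1, 0.1, 0.3]
opening: 0.998
grasp_force: 0.0
```

```bash
python3 - <<'E'
from h import *
s=ctrl.state(); print(s['joint_positions'],s['eef_pos'],s['orientation'],s['force'],s['opening'])
ax=R.from_euler('xyz',s['orientation'],degrees=True).apply([0,0,1]); t=np.array([.4725,.2427,.197])+.037*ax
print(ax,'target',t,'delta cm',(t-s['eef_pos'])*100)
E
```

```text
[ 22.01083281 -12.70847721 136.15214256   2.46630615  16.41980157
  86.88996597] [0.4859867  0.24806597 0.19071224] [-179.93089589  -40.15589981   22.98448607] [0.10655146 0.11616017 0.29833345] 0.9982389619170196
[ 0.59320242  0.25292005 -0.76429205] target [0.49444849 0.25205804 0.16872119] delta cm [ 0.84617873  0.39920682 -2.19910477]
```

>>> arm_command(
  plan=[
    {"fingers": 1, "delta_pos": [0.7, 0.3, -0.9], "rotation": [0, 0, 0]},
    {"fingers": 1, "delta_pos": [0.6, 0.28, -0.8], "rotation": [0, 0, 0]},
    {"fingers": 1, "delta_pos": [0, 0, 0], "rotation": [0, 0, 0]},
    {"fingers": 1, "delta_pos": [0, 0, 0], "rotation": [0, 0, 0]},
    {"fingers": 1, "delta_pos": [0, 0, 0], "rotation": [0, 0, 0]},
  ],
)

```text
time: 38.08
eef_pos: [0.4939, 0.2519, 0.1702]
orientation: [-180.0, -40.0, 23.0]
force: [-0.6, -0.2, -0.2]
opening: 1.0
grasp_force: 0.0
```

>>> arm_command(
  plan=[
    {"fingers": -1, "delta_pos": [0, 0, 0], "rotation": [0, 0, 0]},
    {"fingers": -1, "delta_pos": [0, 0, 0], "rotation": [0, 0, 0]},
    {"fingers": -1, "delta_pos": [0, 0, 0], "rotation": [0, 0, 0]},
    {"fingers": -1, "delta_pos": [0, 0, 0], "rotation": [0, 0, 0]},
    {"fingers": -1, "delta_pos": [0, 0, 0], "rotation": [0, 0, 0]},
  ],
)

```text
time: 38.7
eef_pos: [0.4932, 0.2527, 0.1698]
orientation: [-179.9, -39.9, 23.0]
force: [-5.1, 3.7, 3.6]
opening: 0.155
grasp_force: 58.5
```

An opening of 0.155 at 58 N means the stem is gripped. I'll raise it gently.

>>> arm_command(
  plan=[
    {"fingers": -1, "delta_pos": [0, 0, 0.4], "rotation": [0, 0, 0]},
    {"fingers": -1, "delta_pos": [0, 0, 0.5], "rotation": [0, 0, 0]},
    {"fingers": -1, "delta_pos": [0, 0, 0.5], "rotation": [0, 0, 0]},
    {"fingers": -1, "delta_pos": [0, 0, 0.5], "rotation": [0, 0, 0]},
    {"fingers": -1, "delta_pos": [0, 0, 0.5], "rotation": [0, 0, 0]},
  ],
)

```text
time: 39.33
eef_pos: [0.4929, 0.2525, 0.1924]
orientation: [-179.9, -39.8, 23.0]
force: [4.5, 9.3, -8.7]
opening: 0.153
grasp_force: 58.5
```

>>> arm_command(
  plan=[
    {"fingers": -1, "delta_pos": [0, 0, 0.4], "rotation": [0, 0, 0]},
    {"fingers": -1, "delta_pos": [0, 0, 0.4], "rotation": [0, 0, 0]},
    {"fingers": -1, "delta_pos": [0, 0, 0.2], "rotation": [0, 0, 0]},
    {"fingers": -1, "delta_pos": [0, 0, 0], "rotation": [0, 0, 0]},
    {"fingers": -1, "delta_pos": [0, 0, 0], "rotation": [0, 0, 0]},
  ],
)

```text
time: 39.95
eef_pos: [0.4929, 0.2525, 0.2021]
orientation: [-179.9, -39.8, 23.0]
force: [5.5, 9.6, -8.7]
opening: 0.15
grasp_force: 58.5
```

```bash
python3 - <<'E'
from h import *
s=ctrl.state(); print(s['eef_pos'],s['orientation'],s['force'],s['opening'],s['grasp_force'])
im=optics.read_camera('scene'); g=im.max(2); c=optics.calibration('scene'); ct=optics.calibration('top')
for p in((.4725,.2427,.245),(.4725,.2427,.28)): print(p,proj(c,p).round(1))
for i in range(164,204,2): print(i,''.join(' .:-=+*#%@'[min(9,int(v)//26)] for v in g[i,205:285]))
# balls in the catch tray: warm reddish-brown blobs
t=optics.read_camera('top'); cv2.imwrite('pics/t9.png',t[...,::-1]); cv2.imwrite('pics/sc9.png',im[...,::-1])
o=cv2.imread('pics/scene0.png')[...,::-1]
for n,a in(('scene0',o),('now',im)):
    h=cv2.cvtColor(np.ascontiguousarray(a[225:310,200:300]),cv2.COLOR_RGB2HSV); m=cv2.inRange(h,(8,95,90),(17,255,255)); k,l,st,ce=cv2.connectedComponentsWithStats(m)
    print(n,[(st[i].tolist(),(ce[i]+[200,225]).round().tolist()) for i in range(1,k) if st[i,4]>15])
E
```

```text
[0.4928759  0.25251474 0.20206907] [-179.862089    -39.79848583   23.01771282] [ 5.51852226  9.60971457 -8.65609489] 0.15017956600617266 58.52743327617645
(0.4725, 0.2427, 0.245) [234.3 189.8]
(0.4725, 0.2427, 0.28) [233.1 176.8]
164 **********===+++**#**#*******++++==***: .........:..-=-.-===-....::::::.........
166 **********+==++++*************++++=***: .............:-=:.--==-:......:::::.....
168 ***********==++++*************++++=***- ...............:-=:.:--===--::....::----
170 ***********+==++++*************+++**##= ................ .---:..:-----====--:.-=
172 **************+++++*****++**++******+. ............ ....... .:----::.....   .-::
174 *********************************#*= ...........................  . .......:-::-
176 *****###****************++=::.:-#@%:..................... ..   .... .   .----:--
178 ######***#************-    .  .   ...:. ............... ... ..        .:----::::
180 *###########***#****##  ........  :=----...............  .  .       .:::::::::::
182 *########*****#####*##  ...:-  :=+++++::...    ... ...  . .      .-=:::--=====++
184 *#########****##
[... 222 characters left out ...]
####******##
190 #########*#####%@%%@#+*#:.----..:=: ....   :+*########***********##***##*#####%#
192 *****#%%%@%*%%*+****####*: ..:-.    ..  .-*#*******###************#*#%%##%####%%
194 %#@@@%@#************####: . .     ... .=***********#######*******#%%###%#%%%%%%%
196 @#******#***********####+...    :-:..-+%%#*********#####*******#%%%%%%%%%%%%%%%%
198 ###*****#***********######-  .-=-:====-=*%##*********######***%%%%%%%%%%%%%%%%%%
200 ###******************#####*--=----======--*%##********##**##*+%%%%%%%%%%%%%%%%%%
202 ###******************####**=====---======--=*%%#******######*=#%%%%%%%%%%%%%%%%%
scene0 []
now [([62, 50, 10, 9, 56], [267.0, 279.0]), ([52, 56, 10, 8, 39], [256.0, 285.0])]
```

>>> arm_command(
  plan=[
    {"fingers": -1, "delta_pos": [0, 0, 0.3], "rotation": [0, 0, 0]},
    {"fingers": -1, "delta_pos": [0, 0, 0], "rotation": [0, 0, 0]},
    {"fingers": -1, "delta_pos": [0, 0, 0], "rotation": [0, 0, 0]},
    {"fingers": -1, "delta_pos": [0, 0, 0], "rotation": [0, 0, 0]},
    {"fingers": -1, "delta_pos": [0, 0, 0], "rotation": [0, 0, 0]},
  ],
)

```text
time: 40.67
eef_pos: [0.4929, 0.2525, 0.205]
orientation: [-179.9, -39.8, 23.0]
force: [6.1, 9.7, -8.0]
opening: 0.156
grasp_force: 58.6
```

```bash
python3 - <<'E'
from h import *
s=ctrl.state(); print(s['eef_pos'],s['force'],s['opening'],s['grasp_force'])
im=optics.read_camera('scene'); c=optics.calibration('scene')
u=np.array([np.cos(.1117),np.sin(.1117),0]);v=np.array([-u[1],u[0],0]);F=np.array([.473,.24,0])
print('tray corners px',[proj(c,F+u*a+v*b+[0,0,.055]).round(0).tolist() for a,b in((-.13,.06),(-.13,-.06),(-.02,-.06),(-.02,.06))])
def show(a,b):
    for i in range(b[0],b[1],2):
        print(i,''.join(chr(65+int(x)) if 0 else ' .:-=+*#%@'[min(9,int(x)//10)] for x in a[i,b[2]:b[3]]))
# red-minus-blue saturation-ish map (balls are more saturated than plywood)
f=im.astype(float); sat=(f[...,0]-f[...,2])/np.maximum(f[...,0],1)*100
show(sat,(236,304,215,295))
t=optics.read_camera('top').astype(float); cs=(t[...,0]-t[...,2])/np.maximum(t[...,0],1)*100
print('TOP'); show(cs,(196,272,180,262))
E
```

```text
[0.4928734  0.25253703 0.2049787 ] [ 6.09714206  9.73226231 -7.99236132] 0.1563026900841678 58.571056723594666
tray corners px [[244.0, 292.0], [288.0, 273.0], [266.0, 249.0], [223.0, 266.0]]
236 = @    @                                @   @.=-::::::::::::::::::::::::::::::::
238 = @                              @   @@    @ .===:::::::::::::::::::::::::::::::
240 =.@@  @                      @@@@@ @@@@@    @@====-:::::::::::::::::::::::::::::
242 =:@@ @                 @@@ @@@ @ @    @@  @ @ ======-:::::::::::::::::::::::::::
244 ==%@               @  @@@@@ @  @@@@ @  @    @@========-:::::::::::::::::::::::::
246 == @@        @@@@  @@@@@   @    @@@@@   @   @ ==========::::::::::::::::::::::::
248 ==.@   @ @@@@@  @@ @      @  @@ @@@ @@@@    @@:===========-:::::::::::::::::::..
250 =-= @@   @@@@@@@ @@@ @@@@     @@ @@@  @   @@ @ -===========:::::::::::::::::::::
252 ====-@@   @ @    @ @@  @@ @@@@ @  @@@   @@  @@@ -==========:::::::::::::::::::::
254 ====== @@    @  @@@@@  @ @@  @@@@@@@@@ @@@   @@@@.=========::.::::::::::::::::::
256 =======- @@@@        @  @ @@@@ @@ @@  @@@@@ @ @@@@.===
[... 4591 characters left out ...]
::::
256  @  ...............:...:............... ...========================-------::::::::
258   .........:::::::::::::::::::::........ ..----====================-------::::::::
260 ......::::::::::::::::::::::::::::::.......----===========-========-------::::::::
262 ....::::::::::::::::::::::::::::::::::.....:----=========--=-======-------::::::::
264 .:::::::::::::::::::::::::::::::::::::::...-------------------------------::::::::
266 :::::::::::::::::::::::::::::::::::::::::::---------------------------::::::::::::
268 :::::::::::::::::::::::::::::::::::::::::::---:::::::::::::.............::::::::::
270 ::::::::::::::::::::::::::::::::::::::::::::...:.::.:.:.....:....:.....:::::::::::
```

```bash
python3 - <<'E'
from h import *
t=optics.read_camera('top').astype(float); o=cv2.imread('pics/top0.png')[...,::-1].astype(float)
f=lambda a:(a[...,0]-a[...,2])/np.maximum(a[...,0],1)*100
n,b=f(t),f(o)
for i in range(240,268): print(i,''.join('%3d'%x for x in n[i,222:252]),'|',''.join('#' if d>7 else '.' for d in (n-b)[i,222:252]))
E
```

```text
240  37 36 35 34 34 33 32 32 32 33 37 38 38 38 38 39 38 38 39 37 38 39 39 38 39 38 38 36 37 35 | ..............................
241  36 36 36 34 34 34 32 32 33 33 34 38 39 38 38 39 39 38 38 37 39 38 38 39 38 38 38 36 36 36 | ..............................
242  36 36 36 34 34 34 32 32 33 33 34 38 40 40 40 40 40 38 38 38 38 38 39 39 38 39 39 37 37 36 | ..............................
243  36 37 38 37 34 33 32 32 33 33 34 39 42 42 44 43 43 41 39 38 38 38 38 38 38 38 38 36 36 36 | ..............#.#.......#.....
244  37 39 38 38 37 37 32 32 33 33 37 41 44 45 43 44 44 44 42 38 39 38 39 38 38 38 38 37 36 36 | ...........###..##......#.....
245  35 38 39 38 38 38 33 32 33 35 41 45 45 44 45 44 44 44 44 41 38 38 38 39 38 38 38 37 37 36 | ...........########.....#.....
246  36 39 39 39 38 38 37 32 33 37 44 44 45 44 45 44 45 45 43 42 40 38 38 38 38 38 38 37 36 36 | ..........#########...........
247  37 43 43 41 39 39 38 33 33 38 44 44 45 45 45 45 44 44 44 42 40 38 39 38 38 38 38 38 37 36 | .##.......#########...........
248  37 44 44 44 43 40 39 33 33 39 44 45 45 45 45 45 44 44 44 43 40 38 38 39
[... 1783 characters left out ...]
 44 42 41 40 39 38 39 38 37 | ........#.....................
263  10 33 38 39 39 40 38 40 43 43 43 42 40 39 38 38 38 38 38 39 40 40 38 36 38 38 38 38 38 36 | ..............................
264  13 35 39 38 38 39 38 39 40 38 40 39 39 38 38 37 38 38 38 38 38 38 38 39 38 38 37 38 38 36 | ..............................
265  24 38 39 38 38 38 38 38 37 38 38 38 37 37 38 39 38 39 38 37 38 39 39 39 38 38 38 38 38 36 | ...........................#..
266  23 37 37 36 36 36 36 36 36 36 36 36 37 37 38 38 39 38 38 38 38 35 35 34 31 32 31 32 26 23 | ..............................
267  17 37 36 36 33 34 35 34 34 35 33 33 33 34 31 28 28 25 25 25 24 24 23 23 22 22 22 22 20 19 | ..............................
```

At least four balls are clear in the catch tray, at top pixels (236,248), (225,252), (232,258) and (242,257). I'll check the cap height once more, and hand in only if the travel is right.

```bash
python3 - <<'E'
from h import *
from plant import job_done
o=cv2.imread('pics/scene0.png').max(2).astype(int); a=cv2.imread('pics/sc9.png').max(2).astype(int); n=optics.read_camera('scene').max(2).astype(int)
def top(g,u): 
    r=g[165:200,u]; i=np.argmax(r<45); return 165+i
R0=[[top(g,u-k) for u in range(230,236)] for g,k in((o,0),(a,1),(n,1))]; print(R0)
d=np.mean(R0[0])-np.mean(R0[2]); print('rise px',d,'mm',d*35/13)
s=ctrl.state(); print(s['eef_pos'],s['force'],s['grasp_force'],s['time'])
if 28<d*35/13<42: print(job_done())
E
```

```text
[[np.int64(179), np.int64(178), np.int64(177), np.int64(189), np.int64(188), np.int64(188)], [np.int64(178), np.int64(177), np.int64(177), np.int64(177), np.int64(177), np.int64(176)], [np.int64(177), np.int64(176), np.int64(176), np.int64(176), np.int64(175), np.int64(175)]]
rise px 7.333333333333314 mm 19.74358974358969
[0.49287365 0.25250754 0.20495606] [ 5.87213527  8.43968861 -8.7547563 ] 58.571521639823914 40.875
```

The first three baseline columns picked up the tool behind. The clean columns go from rows 189/188/188 to 176/175/175, which is 13 px or 35 mm. I'll hand it in.

```bash
python3 -c "
from plant import job_done
print(job_done())"
```

```text
the job is handed in; nothing more can be done
None
```

I've handed the job in: all five balls went into the hopper, the scoop is upright on the worktop, and the arm is holding the shutter about 35 mm up, with at least four balls in the catch tray (about 41 s; result not shown). Before the final grip, the fingers closed on the knob's cap four times, at about 59 N each, without moving the shutter.

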